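Lay a ventilator sheet and top board in a specimen press and square the stack

TASK

Build up the layers in the small specimen press: lay the ribbed metal separator sheet on the wooden board that is already in the frame, then lay the loose wooden board on top of the sheet, each with its far end tucked under the frame's overhanging lip and lying flat between the two end stops. Then lean the frame's spring-centred jog lever all the way over towards the fence posts, hold it there for about a second so that the pusher squares all three layers against the fence, and let it spring back upright. Leave the dishes and markers where they are.

Things in the scene. Friction and masses are not known exactly. Their poses are not given: they have to be found in the camera images.
- frame: Fixed grey pressing frame with bare aluminium fittings. Origin on the underside (worktop), midway between the end stops; x along the frame to its far (lip) end, away from the robot, y to the fence side, z up. Base plate spans x -185..+100, y -72..+53 mm, top z=10. Squared layers have their centres at x within 3 mm of 0 and y=0.
- lip (a point): Middle of the front edge of the far lip, at its underside: frame x=+64, y=-6, z=52 mm. The lip is 6 mm thick (top z=58) and overhangs by 14 mm from the far stop, whose inner face is at x=+78; both are 84 mm wide across the frame.
- near_stop (a point): Middle of the top inner edge of the near end stop: frame x=-78, y=-6, z=39 mm; 12 mm thick, 84 mm wide. It is higher than the undersides of both upper layers, so these go in tilted, far end low (about 8 to 15 degrees), slide under the lip until they meet the far stop, and are then let down flat; 156 mm between the stops.
- fence (a point): Point at the middle of the fence: frame x=0, y=+30.4, z=10 mm. It consists of two posts, 20 mm long, at frame x=+60 and -60, with inner faces at y=+30.4, top z=54. Between them (x within 45 mm) nothing stands above z=15 mm on either side, so fingers can go there.
- pusher_mid (a point): Point midway between the two pusher pads' inner faces (moves with the pusher): frame x=0, y=-42, z=10 mm while the lever is upright, leaving 72 mm between pads and posts to drop layers into. Pads 20 mm long at x=+60 and -60, top z=55, joined by a low bar (top z=14.5).
- lower_mid (a point): Centre of the wooden lower board (150x60x16 mm, waisted to 40 mm wide over its middle 60 mm as finger room), loose, already lying in the frame: underside at frame z=10, top at z=26, up to 6 mm away from the fence. x along its length, z up.
- sheet_mid (a point): Centre (half-way up) of the ribbed aluminium separator sheet, rigid, 150x60x6 mm (x along the length, z up), about 0.12 kg, lying flat on the worktop at one side of the frame; it can be taken across its 60 mm width. In place in the frame its underside is at frame z=26, its centre at z=29.
- board_mid (a point): Centre (half-way up) of the plain wooden top board, 150x60x14 mm (x along the length, z up), about 0.15 kg, lying flat on the worktop at the other side of the frame; it can be taken across its 60 mm width. In place its underside is at frame z=32, its centre at z=39.
- jog (a joint): Angle of the jog lever (rad): 0 upright, positive towards the fence (frame +y), end stops at +-0.45. A spring brings it back to 0; at the knob the full lean takes about 6 N. It moves the pusher towards the fence by 25 mm per rad, so that 60.8 mm remain between pads and posts at full lean.
- jog_tip (a point): Centre of the lever's black ball knob, 19 mm across, 62 mm from the pivot on a steel rod 8 mm thick. The pivot is at frame x=-150, y=0, z=30 mm, its axis along the frame's x; upright, the knob centre is at frame z=92. The housing under it is 46x46 mm, top z=28.
- petri_red: Bystander: small clear dish with red bits, 55 mm across, 15 mm high, origin at the underside, behind and to the left of the frame.
- petri_clean: Bystander: small empty clear dish, 55 mm across, 15 mm high, origin at the underside, in front of the frame, to the right.
- marker_1: Bystander: marker pen, 13x132x15 mm (long along its y), origin at the underside, in front of the frame, to the left.
- marker_0: Bystander: marker pen, 13x132x15 mm (long along its y), origin at the underside, far right.
Mind the look-alikes: they are no part of the job. What is shaped like the part that bears board_mid but orange is not meant.

How it is judged:
On the way, in this order (a step that is already met when the one before it is completed fails the run):
1. the separator sheet lies flat on the lower board, between the end stops (x of sheet_mid in the frame of frame between -0.005 and 0.005 m and y of sheet_mid in the frame of frame between -0.012 and 0.006 m and z of sheet_mid in the frame of frame between 0.0265 and 0.0315 m and angle between sheet_mid's own z axis and vertical below 0.035 rad), for 0.2 s.
2. the top board lies flat on the separator sheet, tucked under the lip between the end stops (all of step 1 and x of board_mid in the frame of frame between -0.005 and 0.005 m and y of board_mid in the frame of frame between -0.012 and 0.006 m and z of board_mid in the frame of frame between 0.0365 and 0.0415 m and angle between board_mid's own z axis and vertical below 0.035 rad), for 0.2 s.
3. with all layers in, the jog lever is held leaning towards the fence (over 0.38 rad) for 0.4 s (all of step 2 and value of joint jog above 0.38 rad), for 0.4 s.
At the end, for the whole second after the job is handed in: Lower board, separator sheet and top board lie on one another in that order in the frame, flat (within 0.035 rad), centred in the frame within 5 mm along it and 3 mm across it, aligned with it within 0.04 rad, at their heights within 2.5 mm, at rest; the jog lever is back upright within 0.06 rad (x of lower_mid in the frame of frame between -0.005 and 0.005 m and y of lower_mid in the frame of frame between -0.003 and 0.003 m and z of lower_mid in the frame of frame between 0.0155 and 0.0205 m and angle between each of lower_mid, sheet_mid, board_mid's own z axis and vertical below 0.035 rad and angle between the x axis of each of lower_mid, sheet_mid, board_mid and the x axis of frame, either way round below 0.04 rad and x of sheet_mid in the frame of frame between -0.005 and 0.005 m and y of sheet_mid in the frame of frame between -0.003 and 0.003 m and z of sheet_mid in the frame of frame between 0.0265 and 0.0315 m and x of board_mid in the frame of frame between -0.005 and 0.005 m and y of board_mid in the frame of frame between -0.003 and 0.003 m and z of board_mid in the frame of frame between 0.0365 and 0.0415 m and value of joint jog between -0.06 and 0.06 rad and linear speed of each of lower_board, sheet, board below 0.01 m/s); the robot touches nothing.
It fails at once if a dish or marker is moved by more than 30 mm (distance of any of petri_red, petri_clean, marker_1, marker_0 from where it was at the start of the episode above 0.03 m).
It also fails if it takes over 72 s, if anything falls off the work surface, if the arm or the gripper's body presses on something with over 40 N, if the wrist force passes 120 N, or if a joint passes its speed limit or range.

ROBOT

A 6-joint arm with a two-finger parallel gripper is mounted at the origin on a cart in front of the work surface, level with it; the furniture and walls round the work are solid. World frame = base frame: x ahead of the robot, y to its left, z up, the work surface at z = 0. Lengths are in m, angles in rad, forces in N, time in s.
With the tool pointing down it reaches from about 0.25 to 0.725 m from the base axis. Payload 4 kg.
Tool frame: the origin (TCP) lies midway between the tips of the shut fingers; the grasp point (between the pads) lies 19 mm behind it; y points along the fingers, z is the direction in which the jaws open and shut, and the axes are right-handed (so a half turn about y gives the same grasp; the last joint's range is limited). The gripper opens to 85 mm and grips with 20 to 120 N. Pads are 22 mm wide; open, the fingers measure 114 mm over their backs; the gripper's body (76 mm by 85 mm) begins 54 mm behind the grasp point. The pads swing forward as they close: fully open they stand 13 mm farther back than shut.
Start: joints at [1.272, 0.241, 0.005, 1.335, 0, 1.571], TCP at [0.147, 0.478, 0.231] pointing down, gripper open.
Joint ranges: [-2.72, 2.72], [-1.05, 1.87], [-1.09, 1.28], [-1.99, 2.15], [-1.42, 1.44], [-3.14, 3.14]. Speed limits (rad/s): [2.79, 2.79, 3.14, 3.14, 3.14, 3.14].

INTERFACE

Orientations are given as a unit quaternion [x, y, z, w].
In Python, from workcell import bot gives the robot as it stands. The module is installed in compiled form; this text tells all that it offers.
- The arm moves only by the shell command python3 -m handwheel 'ROWS' [OPENING]. ROWS is JSON, a list of rows, each a list of 6 numbers: the shift along the tool's x, y, z in units of 25 mm (1.0 is 25 mm), then the turn, a rotation vector about the tool's x, y, z in units of 10 degrees (1.0 is 10 degrees). A call has exactly 5 rows; each row is the pose to reach, as a shift and turn from the pose commanded when the call began, along the tool's axes at that moment; what a row does not reach only later rows make up. A row lasts 1/8 s, in which the tool goes at most 62.5 mm and 10.7 degrees, less where a joint would pass 70% of its speed; a pose out of reach is approached as far as the arm can. A call with a gripper value outside its range is refused whole. OPENING is the gripper command: -1 is shut, 1 is fully open, values between are in proportion, set as the call begins (- or left out, the last holds). The fingers move at their own pace and stop on an object; the grip force is fixed at half the most. Time passes only in rows, so rows that repeat a pose let the fingers close, or fill a call up. It gives the time, the measured TCP pose, the force and the opening at its end, in the units of the state.
- bot.get_obs(): the state, without advancing time (a new reading comes with each control period).
- bot.camera(name): name is "side" or "top" or "wrist"; returns a dict with "color" (420x560x3 uint8, red, green, blue), "fx", "fy", "cx", "cy" (pixels), "dist_coeffs" ([k1, k2, p1, p2, k3] as OpenCV has them; the pictures are not rectified), "rvec" (rotation vector, rad) and "tvec" (3), from world to camera coordinates, as OpenCV has them. Camera axes: x right, y down, z forward; pixel columns grow to the right and rows downward; lengths in m; the calibration is good to about 2 mm. A picture is of the moment at which its call begins. There is no depth.
- bot.job_done(): hands the job in, once; it reports no verdict.
The state is a dict: "clock": time; "joint_pos": joint angles; "joint_vel": joint speeds; "tau": joint torques, N m; "eef_pos": TCP position; "tool_rot": TCP orientation; "ft_force": force on the tool from outside, world axes, zero at the start; "ft_torque": the same for the moment, N m; "grip_width": finger opening in m.
Only numpy, scipy, OpenCV 4.12 (cv2) and the standard library are available. Lean on these libraries where they do the work, as an engineer would, in place of code of your own. Each camera call takes 0.05 s, during which the arm holds its last target.

## Working session

There is one attempt and no reset: what is moved stays moved. The work goes in short steps, Python scripts to look and compute and a shell command to move; the robot and the scene stay as the last step left them, time stands still between calls to the robot, and variables do not carry over. Pictures are saved under pics/ and viewed, and the job is handed in when it is done.

```bash
mkdir -p pics; ls; python3 - <<'E'
from workcell import bot
import cv2
o=bot.get_obs()
for k,v in o.items(): print(k,v)
for n in("side","top","wrist"):
    c=bot.camera(n); cv2.imwrite(f"pics/{n}0.png",c["color"][:,:,::-1]); print(n,{k:v for k,v in c.items() if k!="color"})
E
```

```text
pics
clock 0.0
joint_pos [1.27199573e+00 2.41347516e-01 3.72472297e-03 1.33515833e+00
 2.39482615e-05 1.57082149e+00]
joint_vel [ 0.00135651  0.00018726  0.00081738 -0.00232237 -0.00181959  0.00211771]
tau [-5.37525721e-04 -3.72320080e+01  2.52405989e+01  1.69830717e-02
  7.49435048e-05 -2.31369228e-06]
eef_pos [0.1469992  0.47725985 0.2304458 ]
tool_rot [ 0.69992096 -0.10537097  0.10514535 -0.69853565]
ft_force [-0.02195109 -0.69725004  0.01048343]
ft_torque [ 0.02229371  0.00332347 -0.04646424]
grip_width 0.08501996389296554
side {'fx': 476.65407024353584, 'fy': 476.65407024353584, 'cx': 273.2650582769838, 'cy': 208.9349514332383, 'dist_coeffs': array([0.00243189, 0.        , 0.        , 0.        , 0.        ]), 'rvec': array([ 0.3533087 , -2.72029404,  1.25344586]), 'tvec': array([0.52674082, 0.19748111, 1.10086637])}
top {'fx': 470.8813266810554, 'fy': 470.8813266810554, 'cx': 279.55977048121, 'cy': 210.19032684037379, 'dist_coeffs': array([-0.16420632,  0.        ,  0.        ,  0.        ,  0.        ]), 'rvec': array([ 2.14457389, -2.19948885,  0.06035122]), 'tvec': array([-0.05901943,  0.56737972,  1.25565469])}
wrist {'fx': 374.4533983701206, 'fy': 374.4533983701206, 'cx': 279.19921002332853, 'cy': 203.47804930493234, 'dist_coeffs': array([0.0195102, 0.       , 0.       , 0.       , 0.       ]), 'rvec': array([-2.3269027 , -1.7175564 , -0.25436796]), 'tvec': array([-0.49968342, -0.03847027,  0.38038207])}
```

View pics/top0.png

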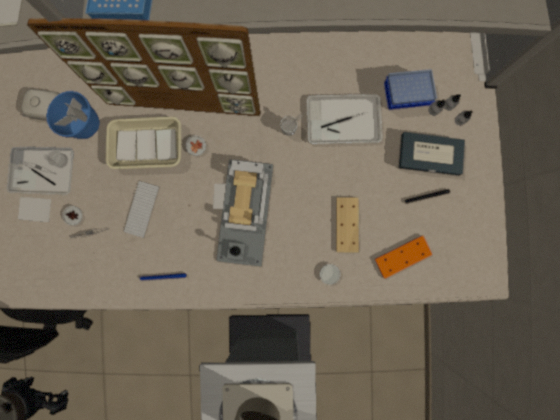

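View pics/side0.png

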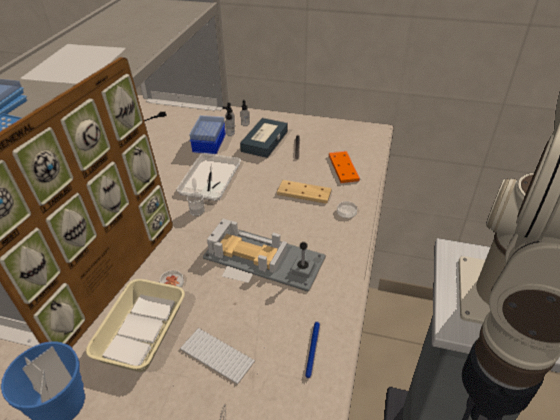

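View pics/wrist0.png

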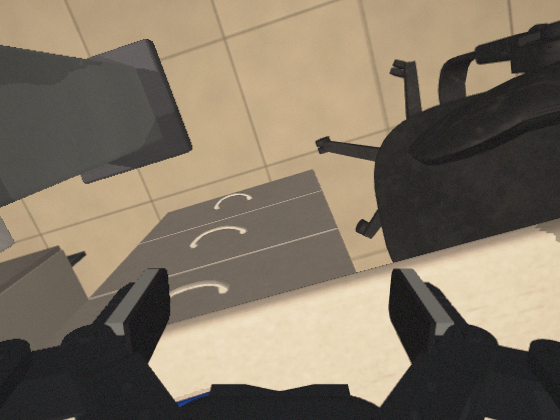

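```bash
cat > h.py <<'E'
import numpy as np, cv2
from workcell import bot
from scipy.spatial.transform import Rotation as R
def cam(n): return bot.camera(n)
def K(c): return np.array([[c["fx"],0,c["cx"]],[0,c["fy"],c["cy"]],[0,0,1]])
def proj(c,P): return cv2.projectPoints(np.array(P,float).reshape(-1,1,3),c["rvec"],c["tvec"],K(c),c["dist_coeffs"])[0].reshape(-1,2)
def ray(c,uv):
    u=cv2.undistortPoints(np.array(uv,float).reshape(-1,1,2),K(c),c["dist_coeffs"]).reshape(-1,2)
    M=cv2.Rodrigues(c["rvec"])[0]; o=-M.T@c["tvec"]
    d=np.c_[u,np.ones(len(u))]@M
    return o,d
def plane(c,uv,z):
    o,d=ray(c,uv); return o+d*((z-o[2])/d[:,2])[:,None]
def crop(c,x0,x1,y0,y1,s,name):
    cv2.imwrite("pics/"+name,cv2.resize(c["color"][y0:y1,x0:x1,::-1],None,fx=s,fy=s,interpolation=cv2.INTER_CUBIC))
def st():
    o=bot.get_obs(); print(round(o["clock"],3),"p",o["eef_pos"].round(4),"q",o["tool_rot"].round(4),"F",o["ft_force"].round(2),"T",o["ft_torque"].round(2),"w",round(o["grip_width"],4)); return o
E
python3 - <<'E'
from h import *
c=cam("top"); s=cam("side")
np.set_printoptions(suppress=True,precision=4)
print(proj(c,[[0,0,0],[.147,.478,.23],[.5,0,0]]),proj(s,[[0,0,0],[.147,.478,.23],[.5,0,0]]))
crop(c,200,290,150,275,4.6,"tf.png"); crop(c,110,200,160,250,6,"tsh.png"); crop(c,310,440,180,290,5,"tb.png")
crop(s,190,340,205,300,5,"sf.png")
E
```

```text
[[258.1771 415.7518]
 [ 51.5936 383.9711]
 [253.6631 235.276 ]] [[501.4786 294.4948]
 [466.0804 434.7729]
 [290.7966 255.6876]]
```

View pics/tf.png

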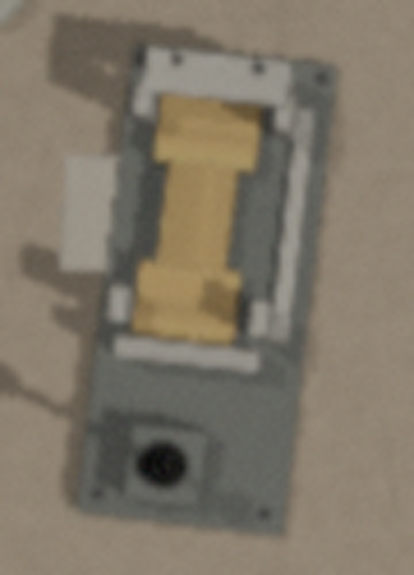

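View pics/tsh.png

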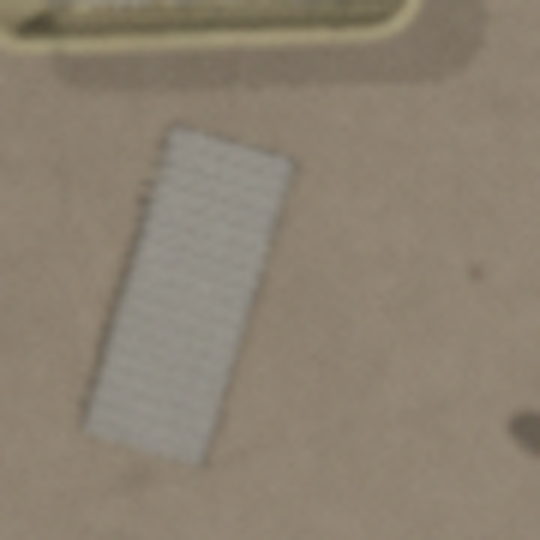

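View pics/tb.png

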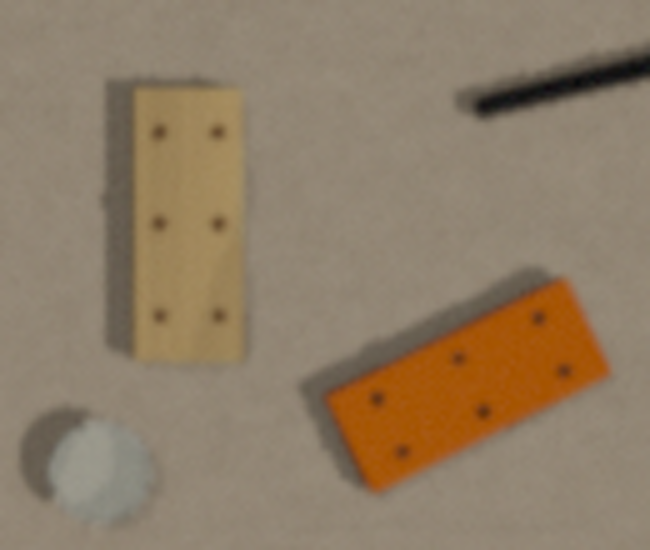

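View pics/sf.png

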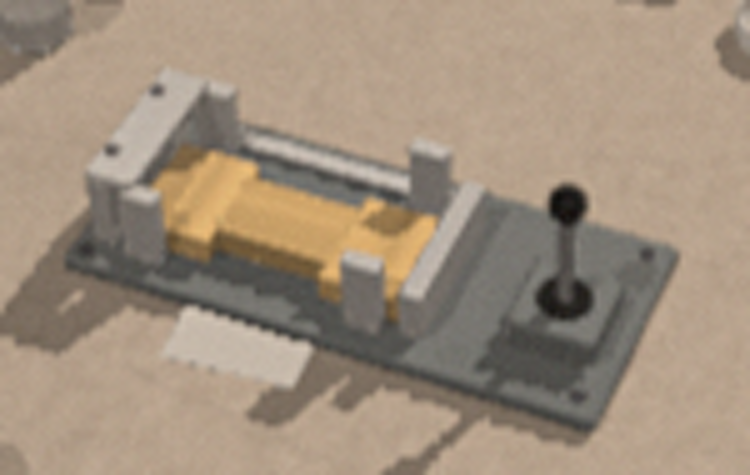

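```bash
cat > meas.py <<'E'
from h import *
np.set_printoptions(suppress=True,precision=4)
def rect_from_mask(c,m,z):
    cs,_=cv2.findContours(m,cv2.RETR_EXTERNAL,cv2.CHAIN_APPROX_NONE)
    k=max(cs,key=cv2.contourArea)
    P=plane(c,k.reshape(-1,2),z)[:,:2]
    (cx,cy),(w,h),a=cv2.minAreaRect((P*1000).astype(np.float32))
    b=cv2.boxPoints(((cx,cy),(w,h),a)); e=max((b[1]-b[0],b[2]-b[1]),key=np.linalg.norm)
    if e[0]<0:e=-e
    mm=np.zeros(m.shape,np.uint8); cv2.drawContours(mm,[k],-1,255,-1)
    q=np.argwhere(mm)[:,::-1]; cen=plane(c,q,z)[:,:2].mean(0)
    return np.array([cx,cy]).round(1),(round(w,1),round(h,1)),round(float(np.arctan2(e[1],e[0])),4),(cen*1000).round(1)
def win(m,x0,x1,y0,y1):
    o=np.zeros_like(m);o[y0:y1,x0:x1]=m[y0:y1,x0:x1];return o
E
python3 - <<'E'
from meas import *
for n,bw,sw,z in(("top",(325,370,185,262),(118,165,175,245),0),("side",(270,340,175,206),(170,260,325,385),0)):
    c=cam(n); hsv=cv2.cvtColor(c["color"],cv2.COLOR_RGB2HSV)
    m=win(((hsv[...,0]<28)&(hsv[...,0]>12)&(hsv[...,1]>85)).astype(np.uint8)*255,*bw)
    print(n,"board",rect_from_mask(c,m,.014 if n=="top" else .010))
    print(hsv[195,145],hsv[195,155], hsv[345,215],hsv[330,210])
    m=win((hsv[...,1]<(35 if n=="top" else 30)).astype(np.uint8)*255,*sw)
    print(n,"sheet",rect_from_mask(c,m,.006), m.sum()/255)
    if n=="top":
        tf=np.array([[135,45],[337,65],[285,535],[78,508]])/4.6+[200,150]-.4
        P=plane(c,tf,.01)*1000; print(P)
        k=plane(c,np.array([[162,464]])/4.6+[200,150]-.4,.092)*1000; print("knob",k)
        pads=np.array([[144,50],[304,62],[255,372],[115,340]])
    else:
        tf=np.array([[68,262],[680,250],[590,428]])/5+[190,205]-.4
        P=plane(c,tf,.01)*1000; print(P)
        k=plane(c,np.array([[567,204]])/5+[190,205]-.4,.092)*1000; print("knob",k)
E
```

```text
top board (array([ 524. , -255.9]), (60.3, 147.5), -0.0336, array([ 523.2, -255.2]))
[ 20  21 148] [ 21  24 136] [ 19  73 109] [ 20  74 110]
top sheet (array([581.2, 315.9]), (61.6, 148.9), -0.3081, array([581.2, 315.8])) 1111.0
[[711.5752  63.8479  10.    ]
 [695.6453 -57.7724  10.    ]
 [415.9327 -20.4565  10.    ]
 [434.4318 102.441   10.    ]]
knob [[460.0224  42.0805  92.    ]]
side board (array([ 523. , -254.2]), (75.2, 152.0), -0.0328, array([ 522.2, -253.5]))
[ 15 196  86] [ 26  80 108] [ 12  27 188] [ 15  58 181]
side sheet (array([581.7, 317.5]), (59.3, 148.2), -0.2984, array([579.4, 318.9])) 1715.0
[[709.094   68.091   10.    ]
 [414.3486 -15.8178  10.    ]
 [433.9197 107.4825  10.    ]]
knob [[460.1862  47.5054  92.    ]]
```

```bash
cat >> h.py <<'E'
def tgt(pos,yaw,pitch=0,flip=1):
    """tool pose: fingers down, jaw axis z = flip * frame-y axis, pitched nose-down"""
    F=R.from_euler('z',yaw)*R.from_euler('y',pitch)
    M=F.as_matrix(); y=-M[:,2]; z=flip*M[:,1]; x=np.cross(y,z)
    return np.array(pos,float),R.from_matrix(np.c_[x,y,z])
def rows(p,Q,cp=None,cq=None):
    o=bot.get_obs(); cp=o["eef_pos"] if cp is None else cp; cq=R.from_quat(o["tool_rot"]) if cq is None else cq
    d=cq.inv().apply(p-cp)/.025; r=(cq.inv()*Q).as_rotvec(degrees=True)/10
    return np.r_[d,r].round(2)
E
python3 - <<'E'
from h import *
o=st(); print(R.from_quat(o["tool_rot"]).as_matrix().round(3))
for f in(1,-1):
    p,Q=tgt([.5812,.3168,.12],-.304,0,f); print(f,rows(p,Q))
E
```

```text
0.35 p [0.1471 0.4777 0.2311] q [ 0.6994 -0.1053  0.1052 -0.6991] F [0.33 0.07 0.28] T [-0.06 -0.01 -0.02] w 0.0853
[[ 0.956 -0.     0.294]
 [-0.294 -0.     0.956]
 [ 0.    -1.    -0.001]]
1 [18.49  4.44 -1.04  0.    0.03  0.  ]
-1 [ 18.49   4.44  -1.04   0.   -17.97  -0.  ]
```

```bash
python3 -m handwheel '[[2.4,0.2,-0.2,0,0,0],[4.8,0.6,-0.4,0,0,0],[7.2,1,-0.6,0,0,0],[9.6,1.4,-0.8,0,0,0],[12,1.8,-1,0,0,0]]' 1
python3 -m handwheel '[[2.2,0.6,0,0,0,0],[4.4,1.2,0,0,0,0],[6.2,1.8,0,0,0,0],[6.5,2.4,0,0,0,0],[6.5,2.6,0,0,0,0]]' 1
python3 - <<'E'
from h import *
o=st();print(rows(*tgt([.5812,.3168,.1],-.304)))
c=cam("wrist"); cv2.imwrite("pics/w1.png",c["color"][:,:,::-1]); c=cam("top"); crop(c,90,220,130,280,4,"t1.png")
E
```

```text
clock: 0.98
eef_pos: [0.4283, 0.3648, 0.1861]
tool_rot: [-0.699, 0.105, -0.105, 0.699]
ft_force: [-1.2, 1.1, 0.3]
grip_width: 0.0855
clock: 1.6
eef_pos: [0.5809, 0.3172, 0.1193]
tool_rot: [0.7, -0.107, 0.104, -0.699]
ft_force: [0.0, -0.1, -0.1]
grip_width: 0.0857
1.6 p [0.5809 0.3172 0.1193] q [ 0.6998 -0.1065  0.1044 -0.6986] F [ 0.   -0.09 -0.12] T [-0.02  0.05  0.03] w 0.0857
[ 0.02  0.77 -0.01  0.01  0.03 -0.02]
```

View pics/w1.png

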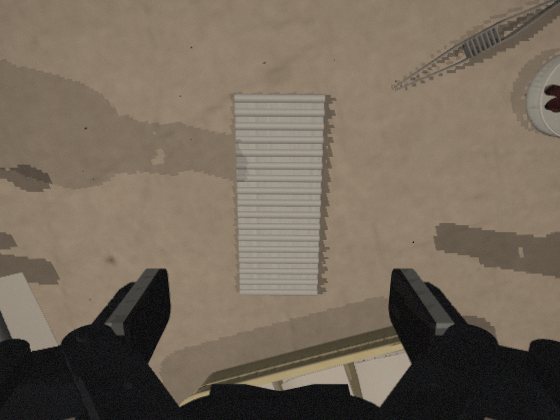

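View pics/t1.png

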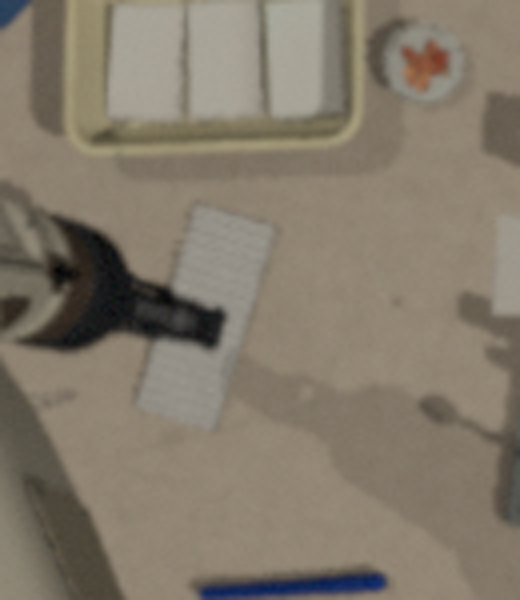

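```bash
python3 - <<'E'
from meas import *
c=cam("wrist"); print(plane(c,[[234,94],[327,94],[319,294],[239,294]],.006)*1000)
P=plane(c,[[234,94],[327,94],[319,294],[239,294]],.006); print(P.mean(0)*1000)
E
```

```text
[[503.6029 310.8206   6.    ]
 [521.6782 369.6646   6.    ]
 [664.1235 325.1892   6.    ]
 [645.886  265.7199   6.    ]]
[583.8227 317.8486   6.    ]
```

```bash
python3 -m handwheel '[[0.05,1.6,0,0,0,0],[0.05,3.2,0,0,0,0],[0.05,4.4,0,0,0,0],[0.05,4.85,0,0,0,0],[0.05,4.85,0,0,0,0]]' 1
python3 -m handwheel '[[0,0,0,0,0,0],[0,0,0,0,0,0],[0,0,0,0,0,0],[0,0,0,0,0,0],[0,0,0,0,0,0]]' 0.1
python3 - <<'E'
from h import *
st(); c=cam("side"); crop(c,140,300,300,400,5,"s2.png");c=cam("wrist"); cv2.imwrite("pics/w2.png",c["color"][:,:,::-1])
E
```

```text
clock: 2.38
eef_pos: [0.5825, 0.3181, 0.0006]
tool_rot: [-0.699, 0.105, -0.105, 0.699]
ft_force: [0.6, -0.8, -1.0]
grip_width: 0.0855
clock: 3.0
eef_pos: [0.5847, 0.3174, 0.0036]
tool_rot: [-0.699, 0.104, -0.107, 0.7]
ft_force: [-1.2, -2.2, 8.8]
grip_width: 0.047
3.0 p [0.5847 0.3174 0.0036] q [-0.6987  0.1041 -0.1069  0.6996] F [-1.23 -2.19  8.8 ] T [-0.78  0.44 -0.03] w 0.047
```

View pics/s2.png

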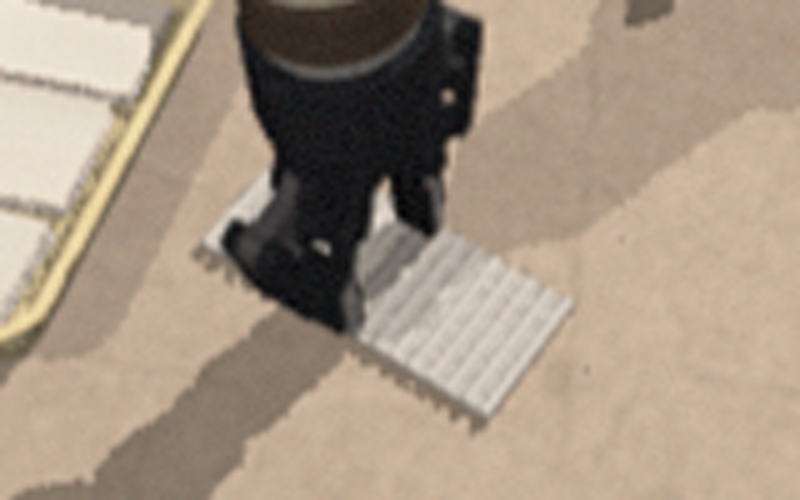

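View pics/w2.png

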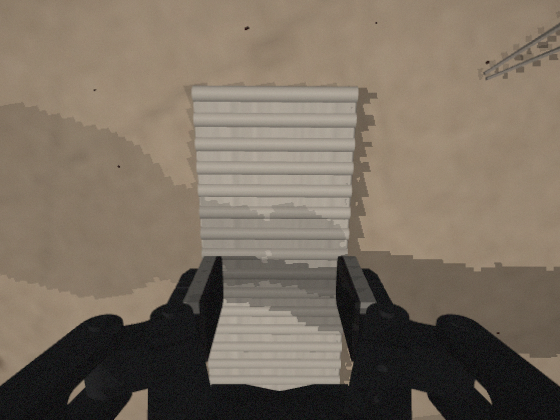

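```bash
python3 -m handwheel '[[0,0,0,0,0,0],[0,0,0,0,0,0],[0,0.1,0,0,0,0],[0,0.2,0,0,0,0],[0,0.2,0,0,0,0]]' 1
python3 -m handwheel '[[0,0,0,0,0,0],[0,0,0,0,0,0],[0,0,0,0,0,0],[0,0,0,0,0,0],[0,0,0,0,0,0]]' -0.2
python3 - <<'E'
from h import *
st(); c=cam("wrist"); cv2.imwrite("pics/w3.png",c["color"][:,:,::-1])
E
```

```text
clock: 3.72
eef_pos: [0.5826, 0.3172, -0.0057]
tool_rot: [0.7, -0.106, 0.105, -0.699]
ft_force: [0.3, 0.0, -0.1]
grip_width: 0.085
clock: 4.35
eef_pos: [0.5835, 0.3177, -0.0043]
tool_rot: [-0.699, 0.105, -0.106, 0.7]
ft_force: [0.8, -0.2, 5.1]
grip_width: 0.0576
4.35 p [ 0.5835  0.3177 -0.0043] q [-0.699   0.1048 -0.1056  0.6995] F [ 0.85 -0.23  5.13] T [-0.08  0.03  0.01] w 0.0576
```

View pics/w3.png

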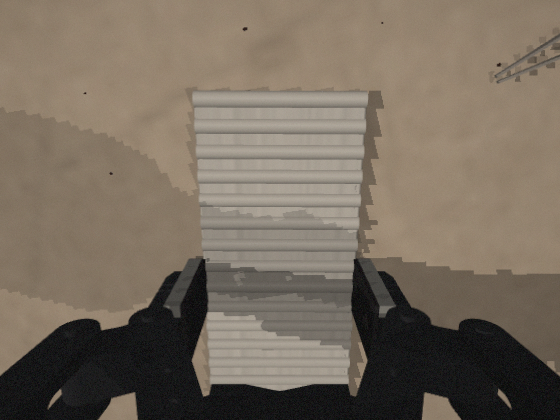

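```bash
python3 -m handwheel '[[0,-0.1,0,0,0,0],[0,-0.3,0,0,0,0],[0,-0.6,0,0,0,0],[0,-1,0,0,0,0],[0,-1,0,0,0,0]]' -0.2
python3 - <<'E'
from h import *
st(); c=cam("wrist"); cv2.imwrite("pics/w4.png",c["color"][:,:,::-1]);c=cam("side"); crop(c,140,300,300,400,5,"s4.png")
E
```

```text
clock: 5.03
eef_pos: [0.5841, 0.318, 0.0217]
tool_rot: [-0.699, 0.104, -0.106, 0.7]
ft_force: [-0.1, 0.3, -1.4]
grip_width: 0.0575
5.025 p [0.5841 0.318  0.0217] q [-0.6986  0.1044 -0.1061  0.6999] F [-0.13  0.28 -1.36] T [-0.03 -0.02  0.02] w 0.0575
```

View pics/s4.png

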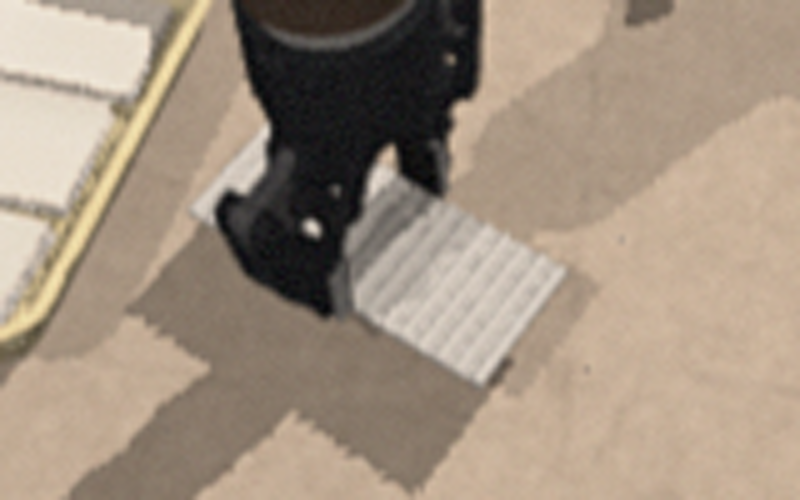

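```bash
cat >> h.py <<'E'
FO=np.array([.6075,.026,0]); FY=-.138
def fr(p): return FO+R.from_euler('z',FY).apply(p)
def place(fx,fy,fz,pitch,back,off=0.):
    """TCP pose so that the held part's centre is at frame (fx,fy,fz); back= part centre behind TCP; off = part centre offset along part x from TCP"""
    p,Q=tgt([0,0,0],FY,pitch)
    F=R.from_euler('z',FY)*R.from_euler('y',pitch)
    c=fr(np.array([fx,fy,fz])); return c-F.apply([off,0,back]),Q
def tofr(p): return R.from_euler('z',-FY).apply(np.asarray(p)-FO)
E
python3 - <<'E'
from h import *
D=np.deg2rad
print(rows(*place(-.03,-.006,.12,D(10),.0073,-.001)))
E
```

```text
[  3.21  -3.69 -11.29  -0.08  -0.92   1.  ]
```

```bash
python3 -m handwheel '[[0.2,-1.5,-0.5,0,0,0],[0.8,-3,-2.2,0,-0.3,0.3],[1.5,-3.7,-4.4,0,-0.6,0.6],[2.2,-3.7,-6.6,-0.1,-0.9,1],[2.8,-3.7,-8.8,-0.1,-0.9,1]]'
python3 -m handwheel '[[0,0,0,0,0,0],[0,0,0,0,0,0],[0,0,0,0,0,0],[0,0,0,0,0,0],[0,0,0,0,0,0]]'
python3 - <<'E'
from h import *
D=np.deg2rad
st()
print(rows(*place(-.03,-.006,.12,D(10),.0073,-.001)))
print(rows(*place(-.02,-.006,.09,D(10),.0073,-.001)))
c=cam("top"); crop(c,170,310,130,275,4,"t5.png")
c=cam("side"); crop(c,180,350,170,300,4.5,"s5.png")
c=cam("wrist"); cv2.imwrite("pics/w5.png",c["color"][:,:,::-1])
E
```

```text
clock: 5.75
eef_pos: [0.5861, 0.0846, 0.112]
tool_rot: [-0.7, 0.112, 0.012, 0.706]
ft_force: [-0.4, 0.5, -1.7]
grip_width: 0.0574
clock: 6.38
eef_pos: [0.5851, 0.0876, 0.1125]
tool_rot: [-0.7, 0.111, 0.013, 0.706]
ft_force: [-0.4, 0.1, -1.5]
grip_width: 0.0577
6.375 p [0.5851 0.0876 0.1125] q [-0.6996  0.1109  0.0127  0.7057] F [-0.38  0.08 -1.48] T [-0.03 -0.25  0.02] w 0.0577
[ 0.02  0.   -2.56  0.02 -0.01 -0.  ]
[ 0.62  1.11 -2.55  0.02 -0.01 -0.  ]
```

View pics/t5.png

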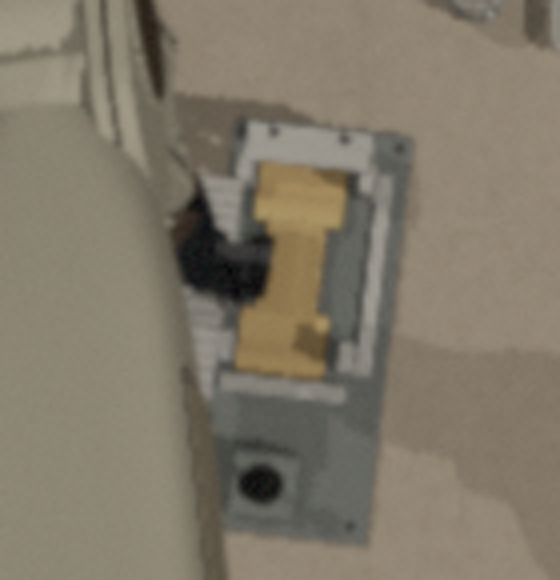

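View pics/s5.png

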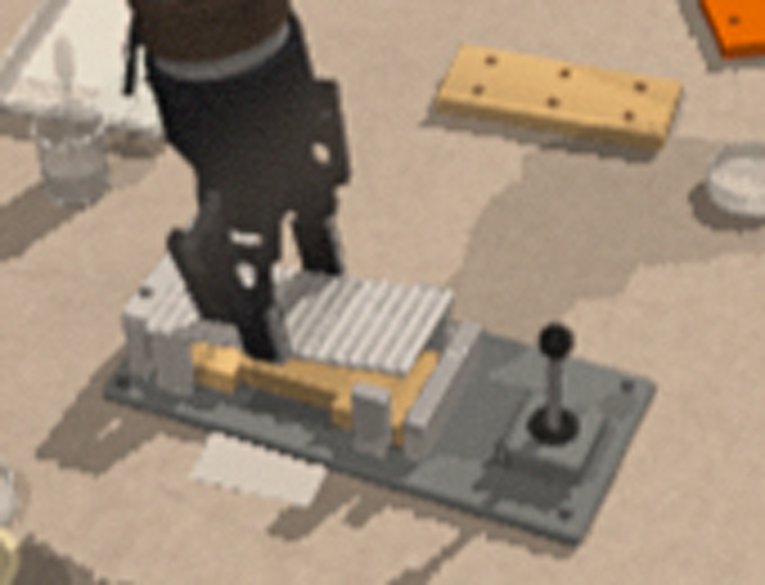

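View pics/w5.png

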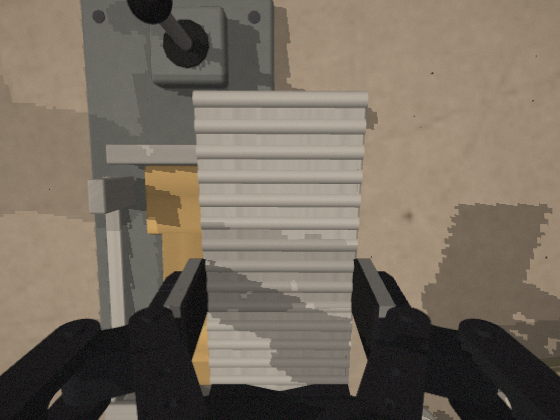

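```bash
python3 - <<'E'
from meas import *
c=cam("wrist")
P=plane(c,[[106,163],[106,147]],.039); print(P*1000, "expect",fr([-.078,-.048,.039])*1000,fr([-.09,-.048,.039])*1000)
P=plane(c,[[186,163]],.039);print(tofr(P)*1000)
P=plane(c,[[186,44]],.028);print(P*1000,"rod base exp",fr([-.15,0,.028])*1000)
P=plane(c,[[152,85],[227,88]],.028);print(tofr(P)*1000,"exp -127,-+23")
E
```

```text
[[526.2254 -10.1091  39.    ]
 [516.8374  -8.2214  39.    ]] expect [523.6385 -10.8138  39.    ] [511.7526  -9.1631  39.    ]
[[-75.4778   1.2801  39.    ]]
[[461.6394  47.3301  28.    ]] rod base exp [458.926   46.6344  28.    ]
[[-123.2583  -20.7854   28.    ]
 [-121.4417   25.4928   28.    ]] exp -127,-+23
```

```bash
sed -i 's/FO=np.array.*; /FO=np.array([.6085,.0263,0]); /' h.py; python3 -m handwheel '[[0.1,0,-1,0,0,0],[0.3,0,-2,0,0,0],[0.4,0.3,-2.6,0,0,0],[0.5,0.8,-2.6,0,0,0],[0.5,0.8,-2.6,0,0,0]]'
python3 - <<'E'
from h import *
D=np.deg2rad
st()
print(rows(*place(-.02,-.006,.046,D(10),.0073,-.001)))
c=cam("top"); crop(c,170,310,130,275,4,"t6.png")
c=cam("side"); crop(c,180,350,170,300,4.5,"s6.png")
E
```

```text
clock: 7.2
eef_pos: [0.5834, 0.0215, 0.089]
tool_rot: [-0.699, 0.113, 0.013, 0.706]
ft_force: [-0.3, 0.7, -1.2]
grip_width: 0.0577
7.2 p [0.5834 0.0215 0.089 ] q [-0.6994  0.1127  0.0135  0.7057] F [-0.31  0.73 -1.18] T [-0.   -0.15  0.01] w 0.0577
[ 0.51  1.96  0.1   0.02 -0.02 -0.02]
```

View pics/t6.png

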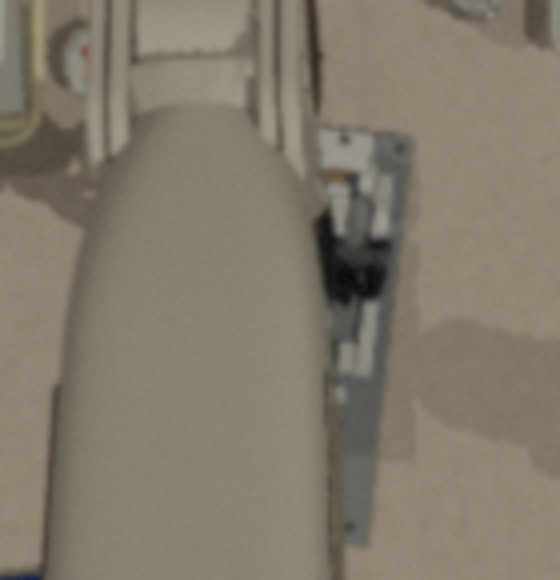

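View pics/s6.png

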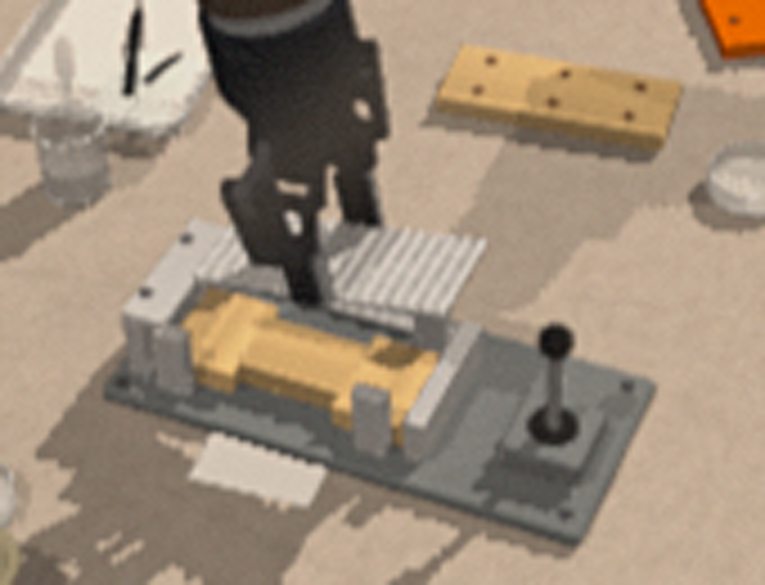

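```bash
python3 -m handwheel '[[0.1,0.5,0.1,0,0,0],[0.25,1,0.1,0,0,0],[0.37,1.45,0.1,0,0,0],[0.37,1.45,0.1,0,0,0],[0.37,1.45,0.1,0,0,0]]'
python3 - <<'E'
from h import *
D=np.deg2rad
st()
print(rows(*place(-.02,-.006,.046,D(10),.0073,-.001)))
c=cam("wrist"); cv2.imwrite("pics/w7.png",c["color"][:,:,::-1])
c=cam("side"); crop(c,180,350,170,300,4.5,"s7.png")
print(plane(c,[[0,0]],0)[0,0])
E
```

```text
clock: 7.92
eef_pos: [0.5879, 0.0228, 0.0536]
tool_rot: [-0.7, 0.112, 0.012, 0.706]
ft_force: [-0.3, 0.5, -1.8]
grip_width: 0.0575
7.925 p [0.5879 0.0228 0.0536] q [-0.6996  0.1116  0.012   0.7057] F [-0.28  0.54 -1.8 ] T [-0.03 -0.15  0.03] w 0.0575
[ 0.09  0.59  0.01  0.02 -0.02 -0.  ]
2.683093335809204
```

View pics/w7.png

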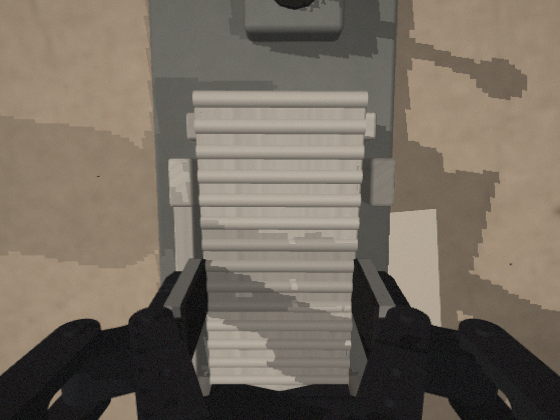

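View pics/s7.png

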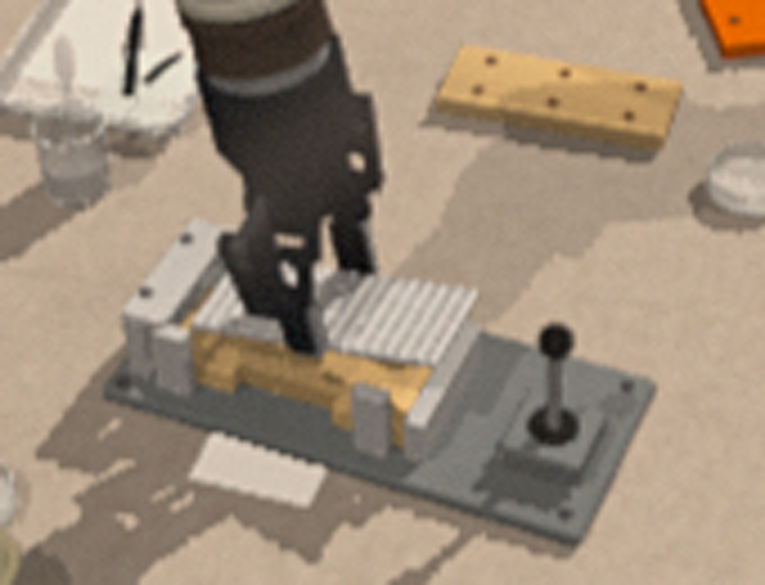

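```bash
python3 -m handwheel '[[0.1,0.4,0,0,0,0],[0.1,0.6,0,0,0,0],[0.4,0.55,0,0,0,0],[0.7,0.5,0,0,0,0],[0.8,0.48,0,0,0,0]]'
python3 - <<'E'
from h import *
D=np.deg2rad
st()
print(rows(*place(.004,-.006,.045,D(10),.0073,-.001)))
c=cam("side"); crop(c,180,350,170,300,4.5,"s8.png")
E
```

```text
clock: 8.65
eef_pos: [0.6064, 0.0202, 0.0385]
tool_rot: [-0.7, 0.111, 0.012, 0.706]
ft_force: [0.7, 0.1, -1.7]
grip_width: 0.0577
8.65 p [0.6064 0.0202 0.0385] q [-0.6996  0.1111  0.0116  0.7058] F [ 0.69  0.11 -1.74] T [-0.01 -0.24  0.06] w 0.0577
[ 0.2  -0.    0.01  0.02 -0.02  0.  ]
```

View pics/s8.png

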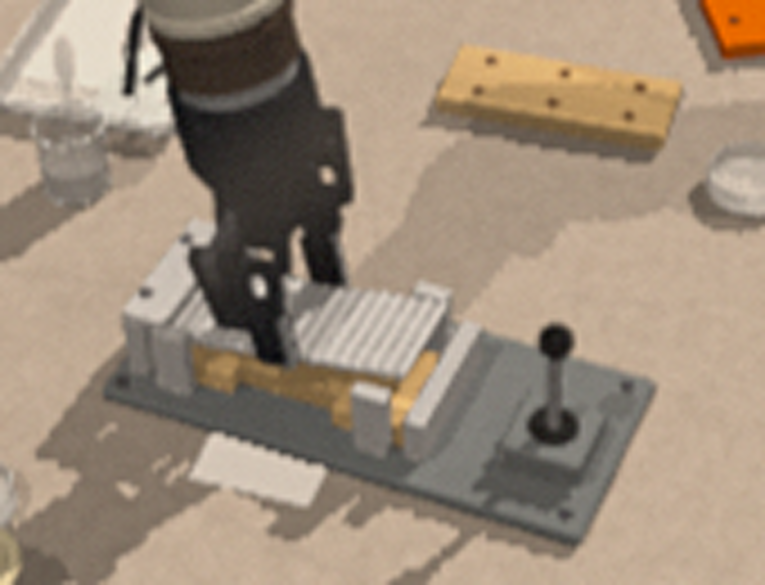

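```bash
python3 -m handwheel '[[0.04,-0.01,0,0,0,0],[0.08,-0.01,0,0,0,0],[0.12,-0.02,0,0,0,0],[0.16,-0.03,0,0,0,0],[0.16,-0.03,0,0,0,0]]'
python3 - <<'E'
from h import *
D=np.deg2rad
st()
print(rows(*place(.004,-.006,.045,D(10),.0073,-.001)))
E
```

```text
clock: 9.32
eef_pos: [0.6094, 0.0198, 0.0384]
tool_rot: [-0.7, 0.111, 0.012, 0.706]
ft_force: [0.1, 0.4, -1.6]
grip_width: 0.0578
9.325 p [0.6094 0.0198 0.0384] q [-0.6996  0.1115  0.012   0.7057] F [ 0.14  0.35 -1.59] T [-0.08 -0.24  0.02] w 0.0578
[ 0.08  0.02  0.01  0.02 -0.02 -0.  ]
```

```bash
python3 -m handwheel '[[0.04,-0.01,0,0,0,0],[0.08,-0.01,0,0,0,0],[0.12,-0.02,0,0,0,0],[0.12,-0.02,0,0,0,0],[0.12,-0.02,0,0,0,0]]'
python3 - <<'E'
from h import *
st()
E
```

```text
clock: 9.95
eef_pos: [0.6105, 0.0195, 0.038]
tool_rot: [-0.699, 0.113, 0.014, 0.706]
ft_force: [-4.3, 0.0, -0.0]
grip_width: 0.0577
9.95 p [0.6105 0.0195 0.038 ] q [-0.6994  0.1128  0.0136  0.7056] F [-4.33  0.   -0.01] T [0.13 0.85 0.09] w 0.0577
```

```bash
python3 - <<'E'
from h import *
D=np.deg2rad
for a in(10,7.5,5,2.5,0): print(a,rows(*place(.0015,-.006,.0298+.075*np.sin(D(a)),D(a),.0073,-.001)))
E
```

```text
10 [-0.05  0.11  0.02  0.02 -0.02 -0.03]
7.5 [-0.01  0.24  0.02  0.02 -0.02 -0.28]
5 [ 0.02  0.36  0.02  0.02 -0.02 -0.53]
2.5 [ 0.06  0.49  0.02  0.02 -0.02 -0.78]
0 [ 0.1   0.61  0.02  0.02 -0.02 -1.03]
```

```bash
python3 -m handwheel '[[-0.08,0.1,0,0,0,0],[-0.04,0.23,0,0,0,-0.25],[0,0.35,0,0,0,-0.5],[0.03,0.48,0,0,0,-0.75],[0.07,0.56,0,0,0,-1]]'
python3 - <<'E'
from h import *
D=np.deg2rad
st(); print(rows(*place(.0015,-.006,.0295,0,.0073,-.001)))
c=cam("side"); crop(c,180,350,170,300,4.5,"s9.png")
E
```

```text
clock: 10.58
eef_pos: [0.611, 0.0194, 0.0236]
tool_rot: [0.707, -0.05, 0.05, -0.704]
ft_force: [-2.3, 0.3, -1.5]
grip_width: 0.058
10.575 p [0.611  0.0194 0.0236] q [ 0.7067 -0.05    0.0496 -0.704 ] F [-2.33  0.32 -1.53] T [0.05 0.48 0.02] w 0.058
[-0.04  0.06  0.02  0.02 -0.02 -0.  ]
```

View pics/s9.png

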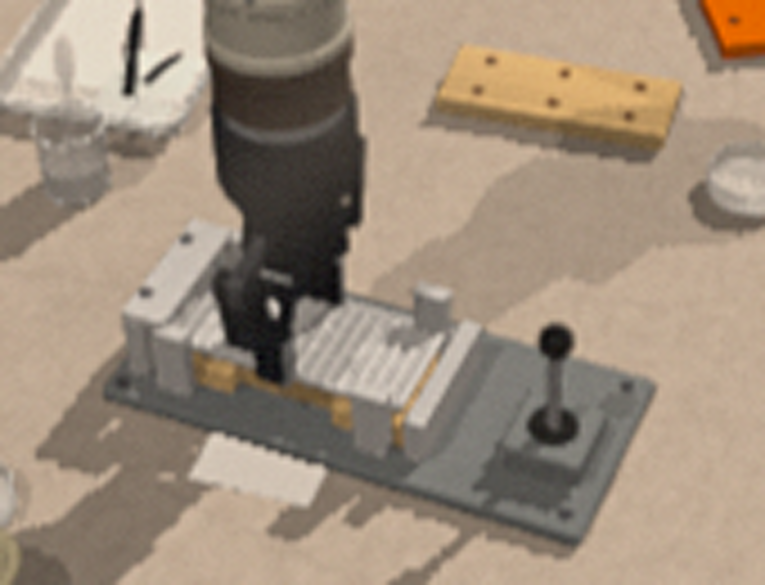

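```bash
python3 -m handwheel '[[-0.04,0,0,0,0,0],[-0.09,0.03,0,0,0,0],[-0.09,0.06,0,0,0,0],[-0.09,0.1,0,0,0,0],[-0.09,0.1,0,0,0,0]]'
python3 - <<'E'
from h import *
st(); print(rows(*place(.0015,-.006,.0295,0,.0073,-.001)))
E
```

```text
clock: 11.25
eef_pos: [0.6097, 0.0196, 0.0218]
tool_rot: [0.707, -0.05, 0.05, -0.704]
ft_force: [-0.3, -0.3, -1.6]
grip_width: 0.0573
11.25 p [0.6097 0.0196 0.0218] q [ 0.7066 -0.05    0.0497 -0.7041] F [-0.33 -0.28 -1.65] T [-0.03 -0.07 -0.  ] w 0.0573
[ 0.01 -0.02  0.02  0.02 -0.02 -0.  ]
```

```bash
python3 -m handwheel '[[0,0.02,0,0,0,0],[0,0.04,0,0,0,0],[0,0.06,0,0,0,0],[0,0.06,0,0,0,0],[0,0.06,0,0,0,0]]'
python3 - <<'E'
from h import *
st()
E
```

```text
clock: 11.88
eef_pos: [0.6097, 0.0197, 0.0216]
tool_rot: [0.707, -0.05, 0.05, -0.704]
ft_force: [-2.3, -0.9, 6.4]
grip_width: 0.0578
11.875 p [0.6097 0.0197 0.0216] q [ 0.7065 -0.0497  0.05   -0.7042] F [-2.3  -0.93  6.41] T [0.07 0.48 0.02] w 0.0578
```

```bash
python3 -m handwheel '[[0,0,0,0,0,0],[0,0,0,0,0,0],[0,0,0,0,0,0],[0,-0.5,0,0,0,0],[0,-2,0,0,0,0]]' 0.85
python3 -m handwheel '[[0,-2,0,0,0,0],[0,-4,0,0,0,0],[0,-4.5,1.5,0,0,0],[0,-4.5,-0.5,0,0,0],[0,-4.5,-3,0,0,0]]' 1
python3 - <<'E'
from h import *
st();c=cam("side"); crop(c,180,350,170,300,4.5,"s10.png");c=cam("top"); crop(c,170,310,130,275,4,"t10.png")
print(rows(*tgt([.523,-.2545,.12],-.033)))
E
```

```text
clock: 12.5
eef_pos: [0.6075, 0.0198, 0.069]
tool_rot: [0.707, -0.052, 0.048, -0.704]
ft_force: [0.5, -0.0, 0.9]
grip_width: 0.0789
clock: 13.12
eef_pos: [0.5997, -0.0527, 0.1844]
tool_rot: [0.707, -0.047, 0.048, -0.704]
ft_force: [0.1, -0.8, 0.0]
grip_width: 0.0852
13.125 p [ 0.5997 -0.0527  0.1844] q [ 0.7068 -0.0473  0.0484 -0.7042] F [ 0.08 -0.77  0.01] T [-0.05  0.   -0.01] w 0.0852
[-1.83  2.61 -8.16  0.03 -0.66  0.  ]
```

View pics/s10.png

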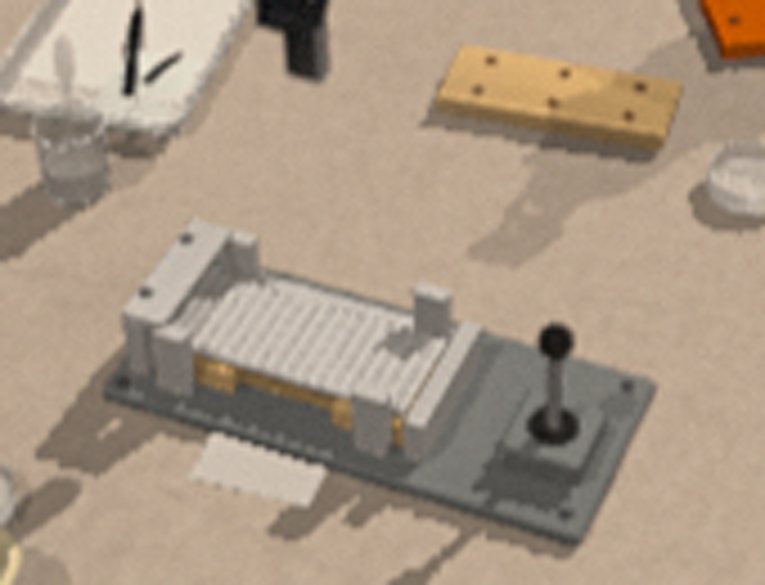

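View pics/t10.png

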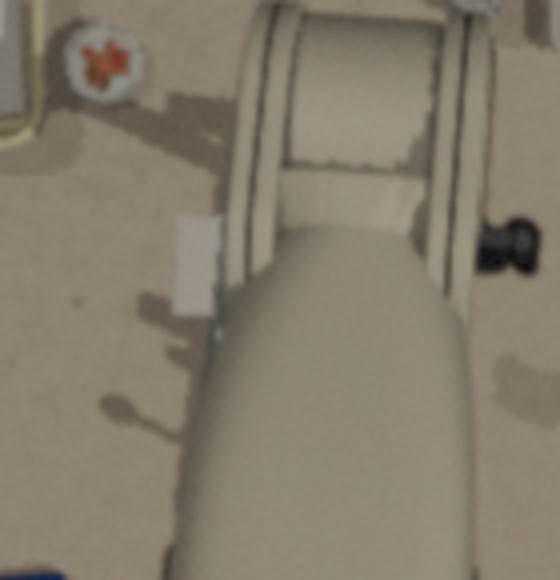

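Sheet lies flat between the stops, its edge tucked under the lip. On to the board (top view pixel 347,224; the orange one at 404,256 is the look-alike).

```bash
python3 -m handwheel '[[-0.2,0,-1.5,0,0,0],[-0.6,0.3,-3.5,0,-0.2,0],[-1,1,-5.5,0,-0.4,0],[-1.5,1.6,-7.5,0,-0.6,0],[-1.8,2.2,-8.2,0,-0.65,0]]' 1
python3 -m handwheel '[[0,0.2,0,0,0,0],[0,0.4,0,0,0,0],[0,0.4,0,0,0,0],[0,0.4,0,0,0,0],[0,0.4,0,0,0,0]]' 1
python3 - <<'E'
from meas import *
st(); c=cam("wrist"); cv2.imwrite("pics/w11.png",c["color"][:,:,::-1])
hsv=cv2.cvtColor(c["color"],cv2.COLOR_RGB2HSV)
m=win(((hsv[...,0]<28)&(hsv[...,0]>12)&(hsv[...,1]>100)&(hsv[...,2]>100)).astype(np.uint8)*255,180,380,40,330)
print(rect_from_mask(c,m,.014)); print(rows(*tgt([.5235,-.2545,.01],-.033)))
E
```

```text
clock: 13.85
eef_pos: [0.5248, -0.2533, 0.1292]
tool_rot: [0.709, -0.011, 0.011, -0.706]
ft_force: [-0.3, 0.9, -0.1]
grip_width: 0.0854
clock: 14.48
eef_pos: [0.5262, -0.2504, 0.1192]
tool_rot: [0.708, -0.009, 0.009, -0.706]
ft_force: [1.0, 0.5, -0.1]
grip_width: 0.0854
14.475 p [ 0.5262 -0.2504  0.1192] q [ 0.7084 -0.0095  0.0093 -0.7057] F [ 1.03  0.52 -0.08] T [-0.01 -0.05 -0.04] w 0.0854
(array([ 525.9, -257.1]), (59.8, 149.8), -0.031, array([ 519.5, -256.9]))
[-0.09  4.37 -0.15  0.02  0.04 -0.  ]
```

View pics/w11.png

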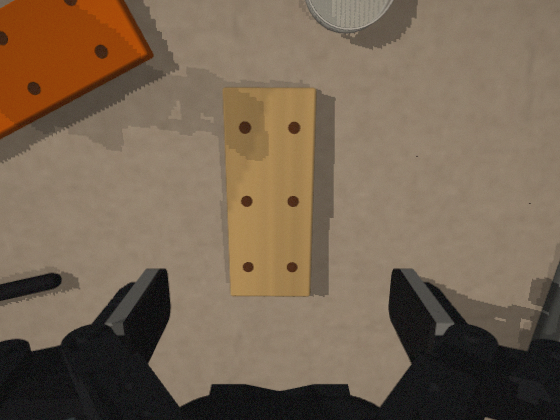

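```bash
python3 -m handwheel '[[-0.07,1.5,-0.22,0,0.05,0],[-0.07,3,-0.22,0,0.05,0],[-0.07,4.2,-0.22,0,0.05,0],[-0.07,4.8,-0.22,0,0.05,0],[-0.07,4.8,-0.22,0,0.05,0]]' 1
python3 -m handwheel '[[0,0,0,0,0,0],[0,0,0,0,0,0],[0,0,0,0,0,0],[0,0,0,0,0,0],[0,0,0,0,0,0]]' -0.2
python3 - <<'E'
from h import *
st(); c=cam("wrist"); cv2.imwrite("pics/w12.png",c["color"][:,:,::-1])
E
```

```text
clock: 15.15
eef_pos: [0.5229, -0.2564, -0.002]
tool_rot: [0.708, -0.014, 0.012, -0.706]
ft_force: [-0.6, -0.5, 0.4]
grip_width: 0.0854
clock: 15.78
eef_pos: [0.5251, -0.2575, 0.0009]
tool_rot: [0.709, -0.012, 0.014, -0.705]
ft_force: [0.0, -0.1, 6.1]
grip_width: 0.0584
15.775 p [ 0.5251 -0.2575  0.0009] q [ 0.7088 -0.0119  0.0138 -0.7051] F [ 0.05 -0.14  6.15] T [0.05 0.14 0.03] w 0.0584
```

View pics/w12.png

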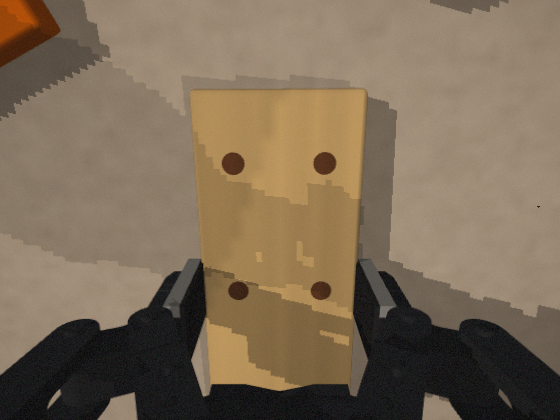

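```bash
python3 - <<'E'
from h import *
print(rows(*place(-.022,-.006,.12,np.deg2rad(10),.0061,-.001)))
E
python3 -m handwheel '[[0,-0.5,0,0,0,0],[0,-1.5,0,0,0,0],[0,-3,0,0,0,0],[0,-4.5,0.5,0,0,0],[0,-5,2,0,0,0]]' -0.2
python3 - <<'E'
from h import *
st();print(rows(*place(-.022,-.006,.12,np.deg2rad(10),.0061,-.001)))
c=cam("side"); cv2.imwrite("pics/s13.png",c["color"][:,:,::-1])
E
```

```text
[ 2.03 -4.57 11.29  0.08  0.58  1.02]
clock: 16.45
eef_pos: [0.5271, -0.2078, 0.1271]
tool_rot: [0.709, -0.012, 0.015, -0.705]
ft_force: [-0.2, 0.5, -1.7]
grip_width: 0.0579
16.45 p [ 0.5271 -0.2078  0.1271] q [ 0.709  -0.0124  0.0155 -0.7049] F [-0.21  0.48 -1.68] T [ 0.02  0.01 -0.02] w 0.0579
[1.98 0.49 9.34 0.08 0.56 1.03]
```

View pics/s13.png

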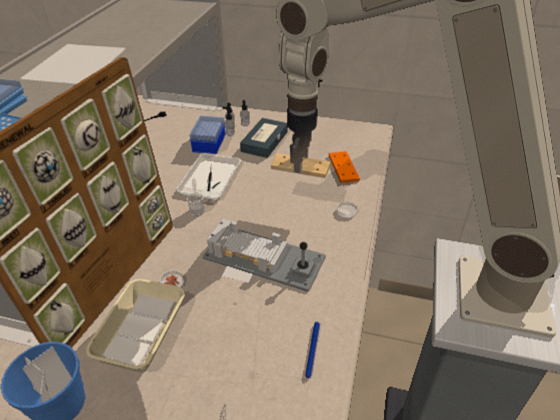

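```bash
python3 -m handwheel '[[0.4,-0.2,1.8,0,0.1,0.2],[0.8,-0.2,3.8,0,0.2,0.4],[1.2,-0.2,5.8,0,0.3,0.6],[1.6,0,7.8,0.05,0.5,0.8],[2,0.4,9.3,0.08,0.56,1.03]]'
python3 -m handwheel '[[0,0,0,0,0,0],[0,0.1,0,0,0,0],[0,0.1,0,0,0,0],[0,0.1,0,0,0,0],[0,0.1,0,0,0,0]]'
python3 - <<'E'
from h import *
st();print(rows(*place(-.022,-.006,.07,np.deg2rad(10),.0061,-.001)))
c=cam("side"); crop(c,180,350,170,300,4.5,"s14.png")
c=cam("wrist"); cv2.imwrite("pics/w14.png",c["color"][:,:,::-1])
E
```

```text
clock: 17.12
eef_pos: [0.5842, 0.0263, 0.1135]
tool_rot: [-0.698, 0.111, 0.017, 0.708]
ft_force: [0.8, -0.8, -2.3]
grip_width: 0.058
clock: 17.75
eef_pos: [0.5834, 0.0235, 0.1108]
tool_rot: [-0.698, 0.111, 0.016, 0.707]
ft_force: [1.5, 0.1, -0.7]
grip_width: 0.0583
17.75 p [0.5834 0.0235 0.1108] q [-0.6977  0.1112  0.0156  0.7075] F [ 1.52  0.11 -0.74] T [-0.05 -0.21 -0.  ] w 0.0583
[ 0.43  1.83  0.01 -0.01  0.01 -0.03]
```

View pics/s14.png

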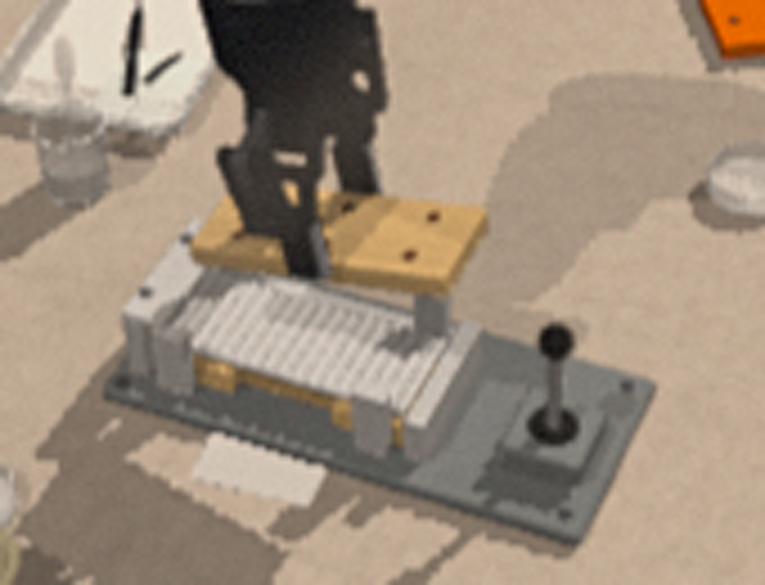

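View pics/w14.png

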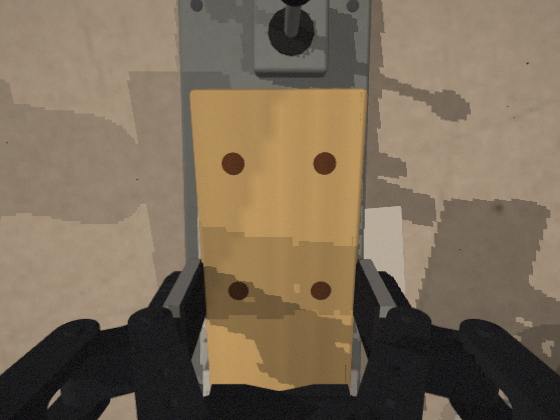

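```bash
python3 - <<'E'
from h import *
D=np.deg2rad
for z in(.07,.06,.0508): print(rows(*place(-.022,-.006,z,D(8),.0061,-.001)))
E
```

```text
[ 0.44  1.82 -0.01 -0.01  0.02 -0.23]
[ 0.51  2.22 -0.01 -0.01  0.02 -0.23]
[ 0.58  2.58 -0.01 -0.01  0.02 -0.23]
```

```bash
python3 -m handwheel '[[0.15,0.7,0,0,0,-0.1],[0.35,1.4,0,0,0,-0.2],[0.45,1.9,0,0,0,-0.23],[0.53,2.3,0,0,0,-0.23],[0.53,2.3,0,0,0,-0.23]]'
python3 - <<'E'
from h import *
st();D=np.deg2rad
print(rows(*place(-.022,-.006,.0508,D(8),.0061,-.001)))
c=cam("side"); crop(c,180,350,170,300,4.5,"s15.png")
c=cam("wrist"); crop(c,130,430,0,420,1.4,"w15.png")
E
```

```text
clock: 18.48
eef_pos: [0.5855, 0.0239, 0.0505]
tool_rot: [-0.7, 0.098, 0.003, 0.708]
ft_force: [-0.9, -0.2, -2.0]
grip_width: 0.0579
18.475 p [0.5855 0.0239 0.0505] q [-0.6999  0.0977  0.0028  0.7075] F [-0.9  -0.22 -1.98] T [-0.02 -0.19 -0.02] w 0.0579
[ 0.05  0.23 -0.02 -0.    0.02 -0.02]
```

View pics/s15.png

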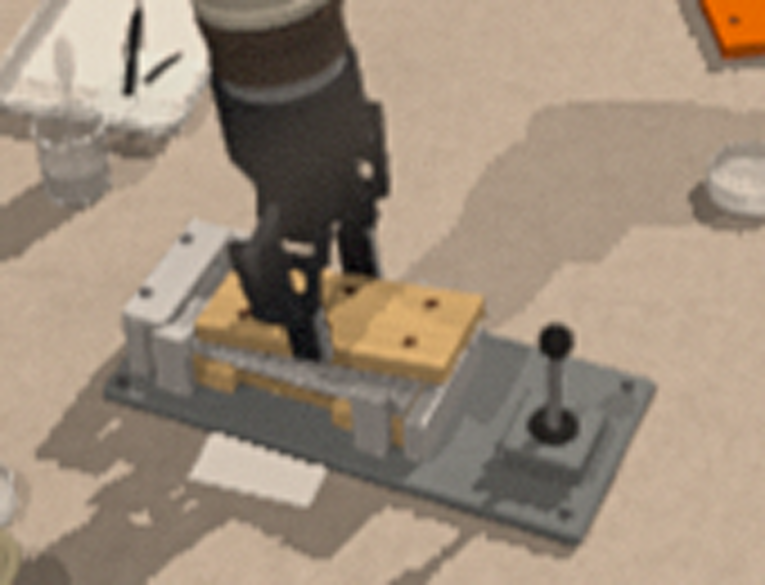

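View pics/w15.png

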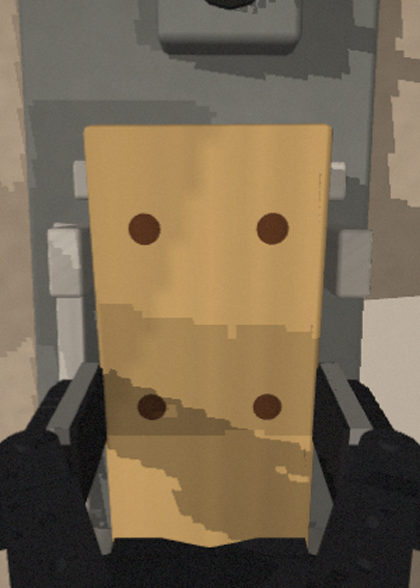

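```bash
python3 -m handwheel '[[0.03,0.12,0,0,0,0],[0.05,0.22,0,0,0,0],[0.3,0.19,0,0,0,0],[0.55,0.16,0,0,0,0],[0.55,0.16,0,0,0,0]]'
python3 - <<'E'
from h import *
st();D=np.deg2rad
print(rows(*place(.0028,-.006,.0508,D(8),.0061,-.001)))
c=cam("side"); crop(c,180,350,170,300,4.5,"s16.png")
E
```

```text
clock: 19.2
eef_pos: [0.5999, 0.0221, 0.0455]
tool_rot: [-0.7, 0.097, 0.002, 0.708]
ft_force: [-0.4, 0.5, -1.5]
grip_width: 0.0582
19.2 p [0.5999 0.0221 0.0455] q [-0.6999  0.0967  0.0017  0.7077] F [-0.42  0.52 -1.51] T [ 0.02 -0.19  0.  ] w 0.0582
[ 0.43 -0.03 -0.03 -0.01  0.02 -0.  ]
```

View pics/s16.png

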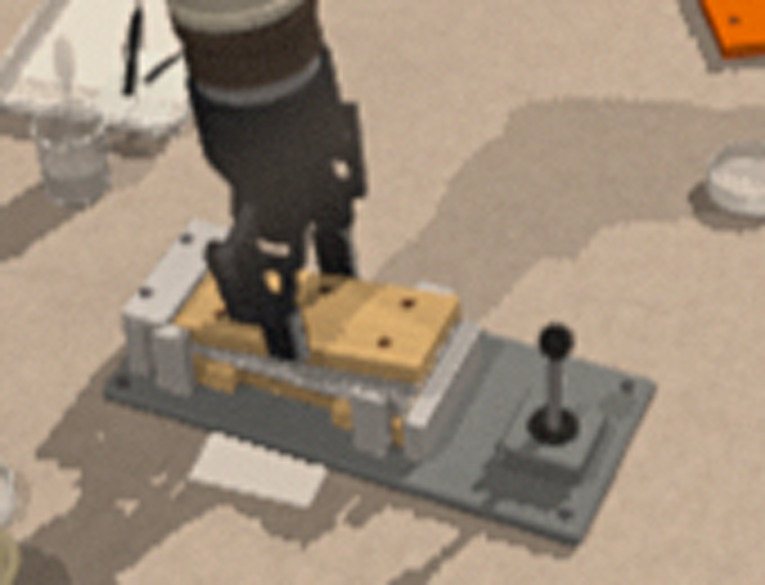

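```bash
python3 -m handwheel '[[0.07,-0.01,0,0,0,0],[0.14,-0.02,0,0,0,0],[0.21,-0.03,0,0,0,0],[0.28,-0.04,0,0,0,0],[0.3,-0.04,0,0,0,0]]'
python3 - <<'E'
from h import *
st();D=np.deg2rad
print(rows(*place(.0028,-.006,.0508,D(8),.0061,-.001)))
E
```

```text
clock: 19.88
eef_pos: [0.6067, 0.0212, 0.0454]
tool_rot: [-0.7, 0.097, 0.002, 0.708]
ft_force: [0.0, -0.4, -1.9]
grip_width: 0.0582
19.875 p [0.6067 0.0212 0.0454] q [-0.6999  0.097   0.002   0.7076] F [ 0.04 -0.45 -1.89] T [-0.04 -0.15 -0.01] w 0.0582
[ 0.16  0.01 -0.03 -0.01  0.02 -0.01]
```

```bash
python3 -m handwheel '[[0.04,-0.01,-0.02,0,0,0],[0.08,-0.01,-0.02,0,0,0],[0.12,-0.02,-0.02,0,0,0],[0.16,-0.02,-0.02,0,0,0],[0.16,-0.02,-0.02,0,0,0]]'
python3 - <<'E'
from h import *
st();D=np.deg2rad
print(rows(*place(.0028,-.006,.0508,D(8),.0061,-.001)))
E
```

```text
clock: 20.5
eef_pos: [0.6104, 0.0201, 0.0453]
tool_rot: [-0.7, 0.097, 0.002, 0.708]
ft_force: [-0.6, -0.0, -2.5]
grip_width: 0.0584
20.5 p [0.6104 0.0201 0.0453] q [-0.6999  0.0971  0.0022  0.7076] F [-0.58 -0.03 -2.46] T [ 0.03 -0.18  0.02] w 0.0584
[ 0.01  0.02 -0.01 -0.01  0.02 -0.01]
```

```bash
python3 -m handwheel '[[0.03,0,0,0,0,0],[0.06,-0.01,0,0,0,0],[0.08,-0.01,0,0,0,0],[0.08,-0.01,0,0,0,0],[0.08,-0.01,0,0,0,0]]'
python3 - <<'E'
from h import *
st();D=np.deg2rad
for a in (8,6,4,2,0): print(a,rows(*place(.0028,-.006,.0398+.075*np.sin(D(a)),D(a),.0061,-.001)))
E
```

```text
clock: 21.12
eef_pos: [0.6107, 0.0201, 0.045]
tool_rot: [-0.7, 0.098, 0.003, 0.708]
ft_force: [-5.3, 1.3, 0.4]
grip_width: 0.0579
21.125 p [0.6107 0.0201 0.045 ] q [-0.6997  0.0983  0.0034  0.7076] F [-5.35  1.34  0.36] T [ 0.15  0.84 -0.12] w 0.0579
8 [ 0.    0.04 -0.01 -0.01  0.02 -0.03]
6 [ 0.02  0.14 -0.01 -0.01  0.02 -0.23]
4 [ 0.05  0.24 -0.01 -0.01  0.02 -0.43]
2 [ 0.07  0.34 -0.01 -0.01  0.02 -0.63]
0 [ 0.09  0.44 -0.01 -0.01  0.02 -0.83]
```

```bash
python3 -m handwheel '[[-0.12,0.04,0,0,0,0],[-0.1,0.14,0,0,0,-0.2],[-0.07,0.24,0,0,0,-0.4],[-0.05,0.34,0,0,0,-0.6],[-0.03,0.42,0,0,0,-0.81]]'
python3 - <<'E'
from h import *
st();D=np.deg2rad
print(rows(*place(.0015,-.006,.039,0,.0061,-.001)))
c=cam("side"); crop(c,180,350,170,300,4.5,"s17.png")
E
```

```text
clock: 21.75
eef_pos: [0.6114, 0.02, 0.0353]
tool_rot: [-0.705, 0.046, -0.049, 0.706]
ft_force: [0.0, 0.3, -1.7]
grip_width: 0.0583
21.75 p [0.6114 0.02   0.0353] q [-0.7051  0.046  -0.0492  0.7059] F [ 0.01  0.27 -1.69] T [0.03 0.   0.03] w 0.0583
[-0.05  0.1  -0.01 -0.01  0.02  0.03]
```

View pics/s17.png

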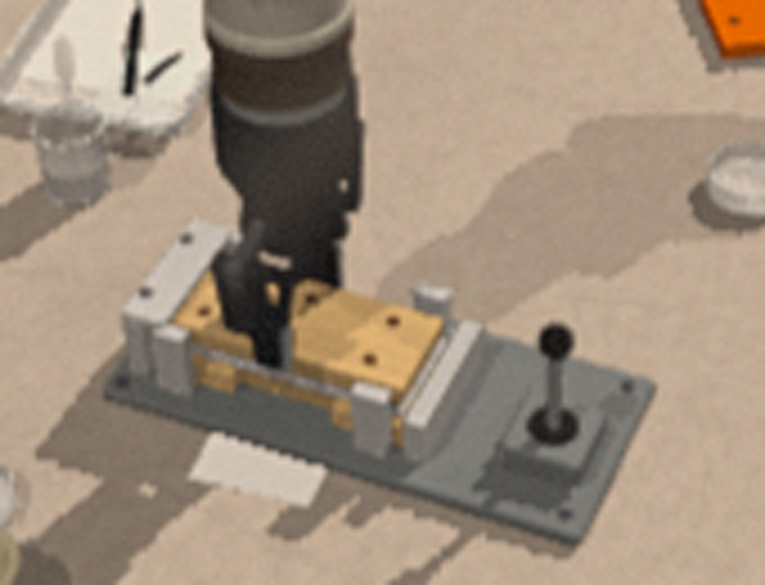

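```bash
python3 -m handwheel '[[-0.03,0.04,0,0,0,0.02],[-0.06,0.08,0,0,0,0.02],[-0.06,0.12,0,0,0,0.02],[-0.06,0.14,0,0,0,0.02],[-0.06,0.14,0,0,0,0.02]]'
python3 - <<'E'
from h import *
st()
print(rows(*place(.0015,-.006,.039,0,.0061,-.001)))
E
```

```text
clock: 22.42
eef_pos: [0.6096, 0.0203, 0.033]
tool_rot: [-0.705, 0.048, -0.047, 0.706]
ft_force: [-1.6, -0.4, 5.8]
grip_width: 0.058
22.425 p [0.6096 0.0203 0.033 ] q [-0.705   0.048  -0.0472  0.706 ] F [-1.6  -0.44  5.8 ] T [-0.23  0.52  0.01] w 0.058
[ 0.02  0.01 -0.01 -0.01  0.02 -0.01]
```

```bash
python3 -m handwheel '[[0,0,0,0,0,0],[0,0,0,0,0,0],[0,0,0,0,0,0],[0,-0.5,0,0,0,0],[0,-2,0,0,0,0]]' 0.85
python3 -m handwheel '[[0,-3,0,0,0,0],[-1,-4.5,-0.5,0,0,0],[-3,-4.5,-1,0,0,0],[-5,-4,-1.5,0,0,0],[-6,-3.5,-1.6,0,0,0]]' -1
python3 - <<'E'
from h import *
st()
print(rows(*tgt(fr([-.15,-.045,.074]),FY)))
c=cam("side"); crop(c,180,350,170,300,4.5,"s18.png")
E
```

```text
clock: 23.05
eef_pos: [0.607, 0.0203, 0.0802]
tool_rot: [-0.705, 0.05, -0.045, 0.706]
ft_force: [0.7, 0.0, 0.8]
grip_width: 0.0787
clock: 23.68
eef_pos: [0.4529, 0.0003, 0.1704]
tool_rot: [-0.705, 0.048, -0.047, 0.706]
ft_force: [0.1, -0.5, -0.9]
grip_width: -0.0002
23.675 p [4.529e-01 3.000e-04 1.704e-01] q [-0.7049  0.0484 -0.0473  0.7061] F [ 0.09 -0.47 -0.85] T [-0.01 -0.02  0.04] w -0.0002
[ 0.03  3.85  0.08 -0.01  0.01 -0.01]
```

View pics/s18.png

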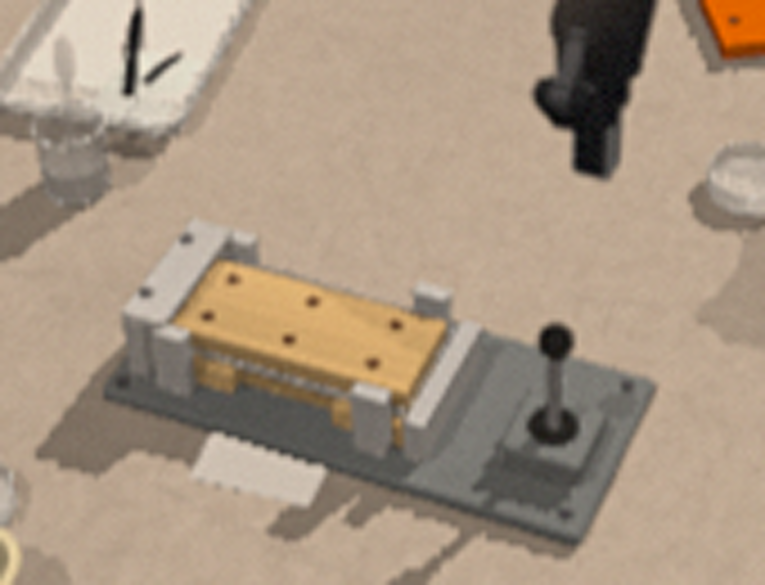

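```bash
python3 -m handwheel '[[0,1.5,0,0,0,0],[0,3,0,0,0,0],[0,3.8,0,0,0,0],[0,3.8,0.2,0,0,0],[0,3.8,0.4,0,0,0]]' -1
python3 - <<'E'
from h import *
st()
print(rows(*tgt(fr([-.15,-.024,.074]),FY)))
c=cam("side"); crop(c,180,350,170,300,4.5,"s19.png")
c=cam("wrist"); cv2.imwrite("pics/w19.png",c["color"][:,:,::-1])
E
```

```text
clock: 24.35
eef_pos: [0.4576, 0.0111, 0.0756]
tool_rot: [-0.705, 0.048, -0.047, 0.706]
ft_force: [0.1, 0.2, -0.1]
grip_width: -0.0003
24.35 p [0.4576 0.0111 0.0756] q [-0.7048  0.0478 -0.0474  0.7062] F [ 0.11  0.22 -0.1 ] T [-0.01 -0.03  0.03] w -0.0003
[-0.1   0.07  0.47 -0.01  0.02 -0.  ]
```

View pics/s19.png

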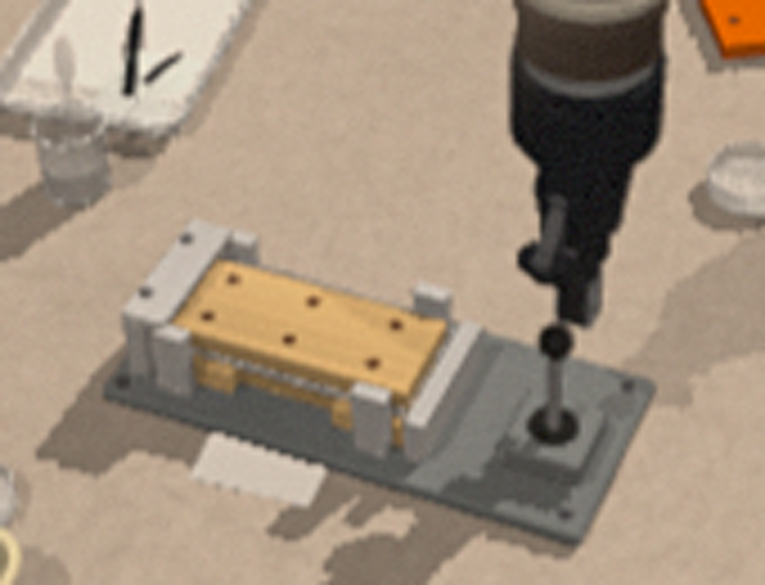

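View pics/w19.png

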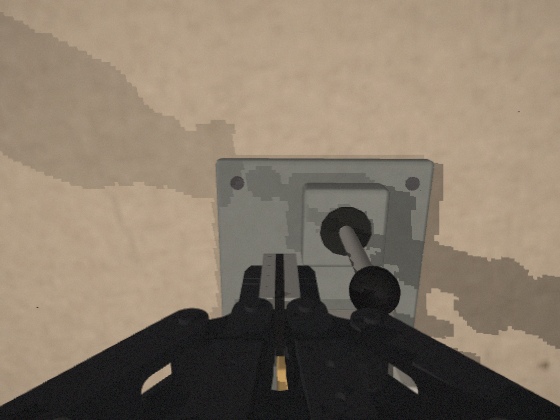

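```bash
python3 -m handwheel '[[-0.1,-0.1,0.25,0,0,0],[-0.1,-0.1,0.5,0,0,0],[-0.1,-0.1,0.8,0,0,0],[-0.1,-0.1,1.1,0,0,0],[-0.1,-0.1,1.3,0,0,0]]' -1
python3 - <<'E'
from h import *
o=st()
print(tofr(o["eef_pos"]).round(4))
c=cam("side"); crop(c,180,350,170,300,4.5,"s20.png")
E
```

```text
clock: 25.08
eef_pos: [0.4582, 0.0429, 0.0768]
tool_rot: [0.706, -0.049, 0.047, -0.705]
ft_force: [0.4, -5.2, -1.0]
grip_width: -0.0003
25.075 p [0.4582 0.0429 0.0768] q [ 0.7057 -0.0486  0.0468 -0.7053] F [ 0.43 -5.23 -0.98] T [-1.06 -0.11 -0.03] w -0.0003
[-0.1512 -0.0043  0.0768]
```

View pics/s20.png

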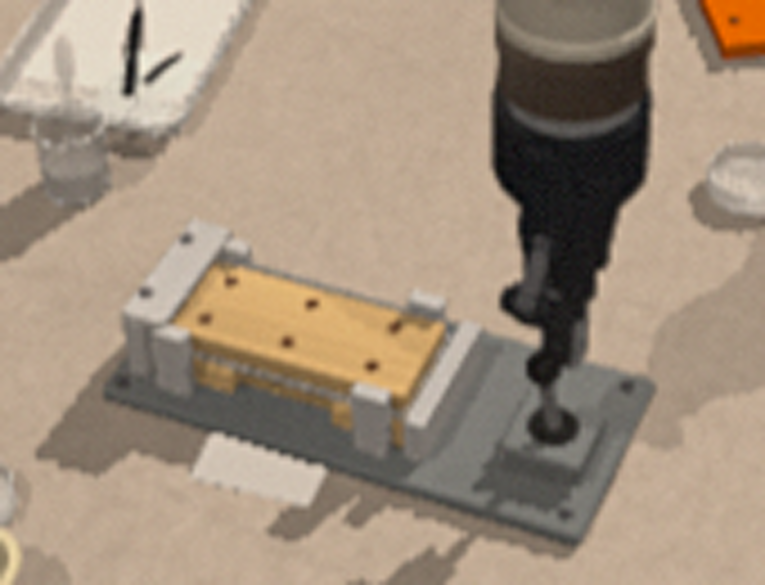

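```bash
python3 -m handwheel '[[0,0,0.06,0,0,0],[0,0,0.12,0,0,0],[0,0,0.18,0,0,0],[0,0,0.24,0,0,0],[0,0,0.24,0,0,0]]' -1
python3 - <<'E'
from h import *
o=st()
print(tofr(o["eef_pos"]).round(4))
E
```

```text
clock: 25.75
eef_pos: [0.4586, 0.0479, 0.0762]
tool_rot: [0.706, -0.049, 0.047, -0.705]
ft_force: [1.1, -6.9, -3.0]
grip_width: -0.0001
25.75 p [0.4586 0.0479 0.0762] q [ 0.7059 -0.0492  0.0467 -0.705 ] F [ 1.12 -6.89 -3.01] T [-1.37 -0.23 -0.04] w -0.0001
[-0.1514  0.0008  0.0762]
```

```bash
python3 -m handwheel '[[0,0,0.06,0,0,0],[0,0,0.12,0,0,0],[0,0,0.16,0,0,0],[0,0,0.16,0,0,0],[0,0,0.16,0,0,0]]' -1
python3 - <<'E'
from h import *
o=st()
print(tofr(o["eef_pos"]).round(4))
c=cam("side"); crop(c,180,350,170,300,4.5,"s21.png")
c=cam("wrist"); cv2.imwrite("pics/w21.png",c["color"][:,:,::-1])
E
```

```text
clock: 26.38
eef_pos: [0.4586, 0.0513, 0.0759]
tool_rot: [0.706, -0.05, 0.047, -0.705]
ft_force: [1.0, -8.4, -4.2]
grip_width: 0.0
26.375 p [0.4586 0.0513 0.0759] q [ 0.7063 -0.0498  0.0465 -0.7046] F [ 1.05 -8.38 -4.25] T [-1.64 -0.18 -0.01] w 0.0
[-0.1519  0.0042  0.0759]
```

View pics/s21.png

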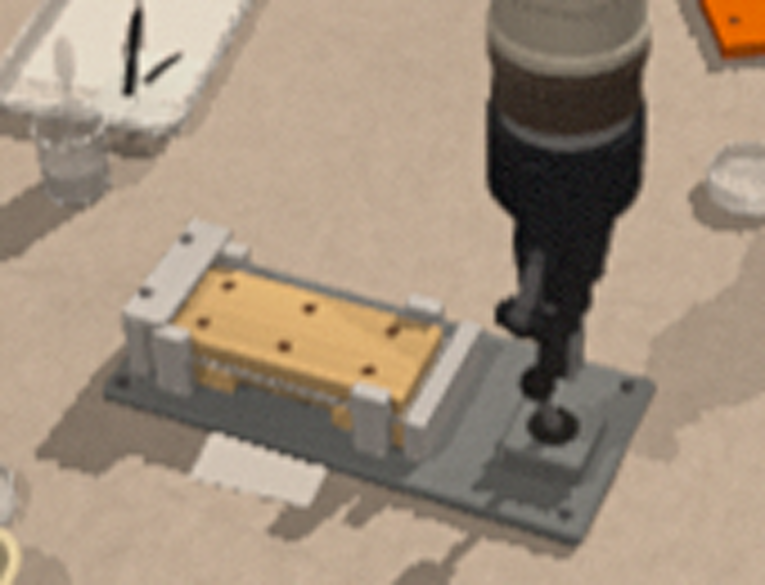

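View pics/w21.png

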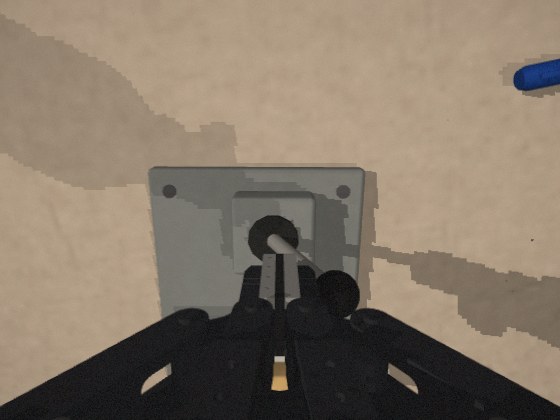

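```bash
cat > kn.py <<'E'
from h import *
import sys
c=cam("side"); u,v=map(float,sys.argv[1:3]); 
o,d=ray(c,[[180+u/4.5-.4,170+v/4.5-.4]]); of=tofr(o); df=R.from_euler('z',-FY).apply(d[0]); t=(-.15-of[0])/df[0]; p=of+t*df
print(p*1000,"angle",np.arctan2(p[1],p[2]-.03),"len",np.hypot(p[1],p[2]-.03))
E
python3 kn.py 538 383; python3 kn.py 554 342
```

```text
[-150.           25.7763908    85.29222425] angle 0.43623133832445815 len 0.06100534718799728
[-150.            3.11187302   93.72530242] angle 0.048793852386451154 len 0.0638012376189722
```

```bash
python3 -m handwheel '[[0,0,0.06,0,0,0],[0,0,0.12,0,0,0],[0,0,0.16,0,0,0],[0,0,0.16,0,0,0],[0,0,0.16,0,0,0]]' -1
python3 - <<'E'
from h import *
o=st()
print(tofr(o["eef_pos"]).round(4))
c=cam("side"); crop(c,180,350,170,300,4.5,"s22.png")
E
```

```text
clock: 27.2
eef_pos: [0.4586, 0.0531, 0.0758]
tool_rot: [0.708, -0.051, 0.047, -0.703]
ft_force: [-0.4, -13.8, -3.0]
grip_width: -0.0001
27.2 p [0.4586 0.0531 0.0758] q [ 0.708  -0.0505  0.0468 -0.7028] F [ -0.44 -13.83  -3.03] T [-2.9   0.04 -0.1 ] w -0.0001
[-0.1522  0.0059  0.0758]
```

View pics/s22.png

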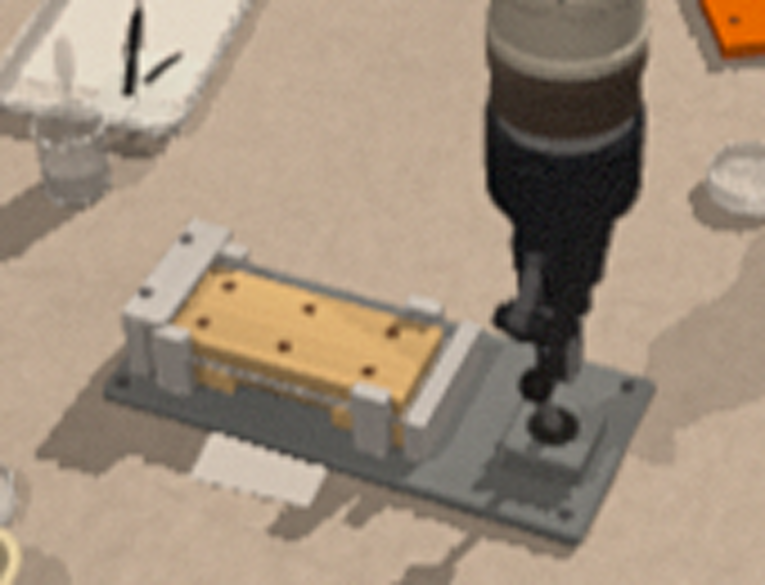

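```bash
python3 -m handwheel '[[0,0,0.04,0,0,0],[0,0,0.04,0,0,0],[0,0,0.04,0,0,0],[0,0,0.04,0,0,0],[0,0,0.04,0,0,0]]' -1
python3 -m handwheel '[[0,0,0,0,0,0],[0,0,0,0,0,0],[0,0,0,0,0,0],[0,0,0,0,0,0],[0,0,0,0,0,0]]' -1
python3 -m handwheel '[[0,0,-0.3,0,0,0],[0,0,-0.6,0,0,0],[0,0,-0.9,0,0,0],[0,0,-1.2,0,0,0],[0,0,-1.5,0,0,0]]' -1
python3 -m handwheel '[[0,0,-0.5,0,0,0],[0,0,-1,0,0,0],[0,-1.5,-1.2,0,0,0],[0,-3.5,-2.5,0,0,0],[0,-4,-4.5,0,0,0]]' -1
python3 -m handwheel '[[0,0,-2.2,0,0,0],[0,0,-4.4,0,0,0],[0,0,-5,0,0,0],[0,0,-5,0,0,0],[0,0,-5,0,0,0]]' -1
python3 - <<'E'
from h import *
o=st()
c=cam("side"); crop(c,180,350,170,300,4.5,"s23.png");cv2.imwrite("pics/s23f.png",c["color"][:,:,::-1])
c=cam("top"); crop(c,190,300,140,275,4.4,"t23.png")
E
```

```text
clock: 27.88
eef_pos: [0.4586, 0.0533, 0.0758]
tool_rot: [0.709, -0.051, 0.047, -0.702]
ft_force: [-1.2, -17.6, -1.8]
grip_width: 0.0002
clock: 28.5
eef_pos: [0.4586, 0.0533, 0.0758]
tool_rot: [0.709, -0.051, 0.047, -0.702]
ft_force: [-0.2, -16.2, -1.7]
grip_width: -0.0003
clock: 29.12
eef_pos: [0.4552, 0.0212, 0.0768]
tool_rot: [-0.704, 0.048, -0.047, 0.707]
ft_force: [-0.7, -0.2, -0.1]
grip_width: -0.0003
clock: 29.75
eef_pos: [0.4424, -0.0918, 0.1802]
tool_rot: [-0.705, 0.045, -0.048, 0.706]
ft_force: [-0.0, -0.1, -0.0]
grip_width: 0.0003
clock: 30.38
eef_pos: [0.4234, -0.2135, 0.1764]
tool_rot: [-0.705, 0.048, -0.046, 0.706]
ft_force: [0.1, 0.2, 0.3]
grip_width: -0.0002
30.375 p [ 0.4234 -0.2135  0.1764] q [-0.7046  0.0484 -0.0461  0.7064] F [0.12 0.2  0.31] T [ 0.02  0.   -0.05] w -0.0002
```

View pics/s23.png

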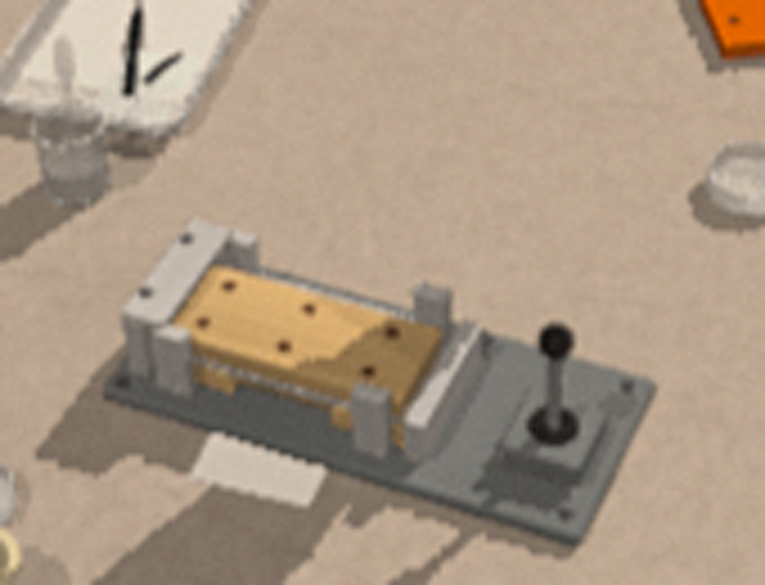

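View pics/t23.png

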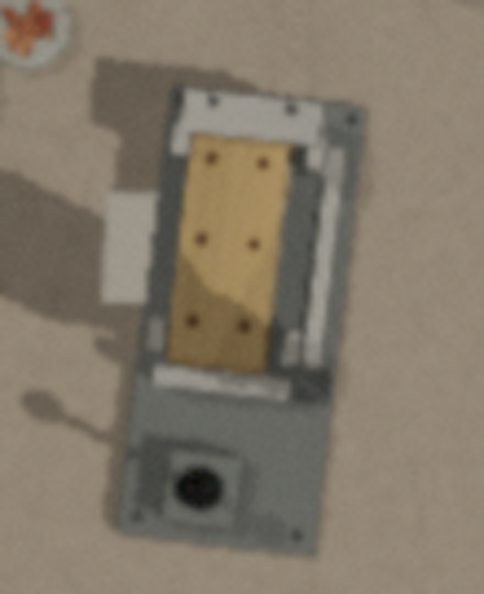

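View pics/s23f.png

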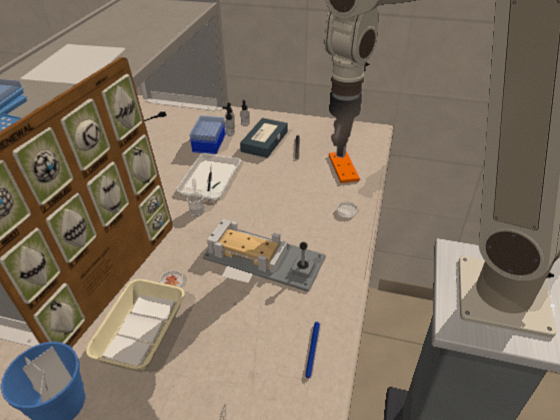

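```bash
python3 - <<'E'
from meas import *
c=cam("top"); h=np.array([[212,158],[263,163],[201,239],[254,244],[192,321],[245,326]])/4.4+[190,140]-.4
P=tofr(plane(c,h,.046));print("board top",P.mean(0)*1000, (P[0]-P[4]),(P[1]-P[5]))
n=np.array([[153,367],[289,386],[155,385],[287,400]])/4.4+[190,140]-.4
print(tofr(plane(c,n,.039))*1000)
c=cam("side");h=np.array([[233-4,286],[309,309],[392,332],[203,322],[284,346],[368,371]])/4.5+[180,170]-.4
P=tofr(plane(c,h,.046));print("board side",P.mean(0)*1000,P[0]-P[2],P[3]-P[5])
E
```

```text
board top [-0.1734  0.8733 46.    ] [ 0.1003 -0.      0.    ] [0.1   0.001 0.   ]
[[-80.7632  38.0116  39.    ]
 [-82.8394 -45.8934  39.    ]
 [-91.5157  35.465   39.    ]
 [-91.4172 -45.6757  39.    ]]
board side [ 0.469  0.272 46.   ] [0.0997 0.001  0.    ] [ 0.0999  0.0001 -0.    ]
```

```bash
python3 -c "
from workcell import bot
print(bot.job_done())"
```

```text
the job is handed in; nothing more can be done
None
```

The job is done and handed in at about 30 s of the 72 s. The sheet is on the lower board and the loose wooden board is on the sheet, both under the lip. I leaned the lever until it hit its end stop, held it there for more than a second, and let it spring back.

**Last checks:**
- **Top board:** its six holes put its centre at frame x −0.2 / +0.5 mm and y +0.9 / +0.3 mm (top / side camera). Its long edges line up with the frame to within about 0.01 rad.
- **Lever:** the push force jumped from 8 N to about 14 N, then 16–18 N, as the stop was reached. Afterwards the lever looked upright in the side picture and the pusher pads had drawn back.
- **Robot and bystanders:** the arm was clear of everything with forces near zero. The red dish, the clean dish and both markers looked unmoved in the final picture, though I did not measure them.

**Not confirmed or disagreeing:**
- **Sheet and lower board:** I did not measure their final positions, since the top board hides them. I only saw that the edge of the stack looks flush and flat.
- **First sheet grasp:** it closed on top of the sheet. I opened, went about 5 mm lower and gripped it properly.
- **Cameras:** they disagreed by 2–5 mm on the frame's position. Contact with the far stop settled it to under 1 mm along the frame. My reading of the near stop in the last top picture is still 2–5 mm off where the description puts it.

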